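Sort choke cans by heft and punch-mark the full ones

ROBOT

A 6-joint arm with a two-finger parallel gripper is mounted at the origin on a cart in front of the work surface, level with it; the furniture and walls round the work are solid. World frame = base frame: x ahead of the robot, y to its left, z up, the work surface at z = 0. Lengths are in mm, angles in rad, forces in N, time in s.
With the tool pointing down it reaches from about 350 to 875 mm from the base axis. Payload 4.2 kg.
Tool frame: the origin (TCP) lies midway between the tips of the shut fingers; the grasp point (between the pads) lies 19 mm behind it; z points along the fingers, y is the line along which they close (so a half turn about z gives the same grasp; the last joint's range is limited). The gripper opens to 85 mm and grips with 20 to 120 N. Pads are 22 mm wide; open, the fingers measure 114 mm over their backs; the gripper's body (76 mm by 85 mm) begins 54 mm behind the grasp point. The pads swing forward as they close: fully open they stand 13 mm farther back than shut.
Start: joints at [-1.011, 0.385, 0.008, 0, -1.194, -0.259], TCP at [185.193, -596.911, 231.312] pointing down, gripper open.
Joint ranges: [-3.14, 3.14], [-1.21, 2.06], [-1.07, 1.41], [-3.16, 2.05], [-2.99, -0.16], [-3.1, 3.1]. Speed limits (rad/s): [2.79, 2.79, 3.14, 3.14, 3.14, 3.14].

INTERFACE

Orientations are given as a unit quaternion [x, y, z, w].
In Python, from bench import arm gives the robot as it stands.
- The arm moves only by the tool send_rows, never from a script. Its argument "targets" is a list of rows, each an object of numbers: "gripper": the gripper command: -1 is fully open, 1 is shut, values between are in proportion; "x", "y", "z": the shift along the tool's x, y, z in cm; "ax", "ay", "az": the turn, a rotation vector about the tool's x, y, z in degrees. A call has 1 to 5 rows; each row shifts and turns the commanded pose from where the row before left it, along the tool's axes as they then stand; what a row does not reach is not made up. A row lasts 1/12 s, in which the tool goes at most 41.7 mm and 7.16 degrees, less where a joint would pass 70% of its speed; a pose out of reach is approached as far as the arm can. A call is refused whole if a number of a shift passes 4.17 or a number of a turn 7.16, either way. A call with a gripper value outside its range is refused whole. The fingers move at their own pace and stop on an object; the grip force is fixed at half the most. Time passes only in rows, so rows that do not move let the fingers close. It gives the time, the measured TCP pose, the force, the opening and the grip force at its end, in the units of the state.
- arm.read_state(): the state, without advancing time (a new reading comes with each control period).
- arm.get_image(name): name is "side" or "top"; returns (picture, depth): 420x560x3 uint8, red, green, blue; 420x560 float32, mm along the optical axis (not along the pixel's ray), 0 where there is no reading.
- arm.camera_model(name): a dict with "fx", "fy", "cx", "cy" (pixels), "cam_to_world" (4x4, takes a point from camera to world coordinates). Camera axes: x right, y down, z forward; pixel columns grow to the right and rows downward; lengths in mm; the calibration is good to about 2 mm. A picture is of the moment at which its call begins. camera_model takes no time and is no camera call.
- arm.job_done(): hands the job in; it is judged then, once.
Trained networks look in the newest picture that a camera, given by its name, has taken for a name from the list of things; names that differ only in an ending like _2 or _b are one class to them, and where a whole thing is asked for, a point or a joint stands for the part that bears it (a point fixed in the world has none). Each returns a list of dicts, best first, with "score" (0 to 1); they miss things now and then, are a little off and sometimes report something else, mostly with a low value. They report only what shows in the picture. A call takes as long as a camera call. They do not tell look-alikes from the thing itself.
- arm.boxes_of(camera, thing): "rect" ([left, top, width, height] in pixels, round what is visible of it).
The state is a dict: "clock": time; "joints": joint angles; "joint_vel": joint speeds; "joint_efforts": joint torques, N m; "position": TCP position; "ee_rot": TCP orientation; "contact_force": force on the tool from outside, world axes, zero at the start; "wrist_torque": the same for the moment, N m; "gripper_width": finger opening in mm; "grasp_force": force on a finger pad.
Only numpy, scipy, OpenCV 4.12 (cv2) and the standard library are available. Lean on these libraries where they do the work, as an engineer would, in place of code of your own. Each camera call takes 0.05 s, during which the arm holds its last target. There are 200 camera calls.

TASK

Four or five sealed choke cans that look alike stand on the bench: exactly two are full and heavy, the others came back empty and light, and only their weight when lifted tells which. Set each full can in the nest of the marking press, pull the sprung lever all the way to its stop, hold it there for a moment, let it spring back, and put the can in one of the empty bays of the two-bay tray before you mark the other. Put every empty can in the long tray, never mark an empty one, and do not disturb the other things on the bench.

Things in the scene. Friction and masses are not known exactly. Their poses are not given: they have to be found in the camera images.
- can_1: choke can: square aluminium can 44 x 44 x 48 mm (height) with two 9 mm brass studs on top, loose, upright at the start. Origin at the centre of the 44 x 44 x 48 body, z along its height. All cans look alike: a full one weighs 0.51 to 0.69 kg, an empty one 0.10 to 0.14 kg; the name does not tell which. May be absent (None)
- can_2: choke can: square aluminium can 44 x 44 x 48 mm (height) with two 9 mm brass studs on top, loose, upright at the start. Origin at the centre of the 44 x 44 x 48 body, z along its height. All cans look alike: a full one weighs 0.51 to 0.69 kg, an empty one 0.10 to 0.14 kg; the name does not tell which. May be absent (None)
- can_3: choke can: square aluminium can 44 x 44 x 48 mm (height) with two 9 mm brass studs on top, loose, upright at the start. Origin at the centre of the 44 x 44 x 48 body, z along its height. All cans look alike: a full one weighs 0.51 to 0.69 kg, an empty one 0.10 to 0.14 kg; the name does not tell which. May be absent (None)
- can_4: choke can: square aluminium can 44 x 44 x 48 mm (height) with two 9 mm brass studs on top, loose, upright at the start. Origin at the centre of the 44 x 44 x 48 body, z along its height. All cans look alike: a full one weighs 0.51 to 0.69 kg, an empty one 0.10 to 0.14 kg; the name does not tell which. May be absent (None)
- can_5: choke can: square aluminium can 44 x 44 x 48 mm (height) with two 9 mm brass studs on top, loose, upright at the start. Origin at the centre of the 44 x 44 x 48 body, z along its height. All cans look alike: a full one weighs 0.51 to 0.69 kg, an empty one 0.10 to 0.14 kg; the name does not tell which. May be absent (None)
- press: grey marking press, fixed: base plate 12 mm thick, x from -75 to +100, y from -65 to +65 mm from its origin on the bench, plus a lug on its left (+y) with the lever between cheeks 62 mm high, joined by a 39 mm high cover. x points from nest to head (away from the robot). The head's guide is 64 mm high, x +55 to +95, y -26 to +26. The resting head's face is 38 mm behind the nest's centre; the lever drives it 16 mm forward
- nest (a point): centre of the nest, on the base plate (12 mm above the bench), 15 mm in front of (-x) the press's origin; axes as the press. A can stands here square to the press between two side lips 6 mm high (58 mm apart in y) and a front stop 10 mm high, 28 mm in front of the centre. In the nest: down on the plate, centre within 12 mm. Marking may push the can a few mm forward
- press_lever (a joint): angle of the sprung lever, rad: 0 at rest (leaning 0.5 rad to the press's +x, away from the robot), 1.0 at its stop (leaning 0.5 rad to -x). At its stop: above 0.93; returned: below 0.1. The spring pulls the knob back with about 2 N at rest and 5 N at the stop; let go, it returns by itself
- lever_knob (a point): centre of the black ball knob, 28 mm across, on the end of the lever (10 mm rod). It swings in a plane along the press's x and z, 115 mm from the hinge axis, which runs along the press's y at x = +20, y = +110, z = +50 mm from the press's origin: so from x = +75, z = 151 over z = 165 to x = -35, z = 151 mm at the stop
- two_bay_tray: bright aluminium tray with two bays for the marked cans, fixed: 100 (x) x 160 (y) x 18 mm high, walls and bottom 4 mm, a wall as high across the middle parts it into bays centred at y = -39 and +39 mm, each 92 x 74 mm inside. Origin at the centre of its underside
- long_tray: dark steel tray without parting walls for the empty cans, fixed: 250 (x) x 95 (y) x 18 mm high, walls and bottom 4 mm; room for three cans in a row along x. Origin at the centre of its underside
- pencil: red pencil 13 x 154 x 8 mm lying between the cans; bystander
- tape_measure: yellow and black tape measure 38 x 74 x 65 mm standing left of the press; bystander
- flux_bottle: small brown bottle 39 mm across, 84 mm tall, at the back right; bystander
Not all that is in view belongs to the job. Leave any turquoise look-alike of the can_5 alone.

How it is judged (in metres and radians):
On the way, in this order (a step that is already met when the one before it is completed fails the run):
1. a full can stands in the nest and the lever is at its stop (value of joint press_lever above 0.93 rad and ((horizontal distance between can_2 and nest below 0.012 m and z of can_2 in the frame of nest below 0.03 m) or (horizontal distance between can_5 and nest below 0.012 m and z of can_5 in the frame of nest below 0.03 m))), for 0.2 s.
2. the lever has sprung back (value of joint press_lever below 0.1 rad), for 0.2 s.
3. with the first full can in the two-bay tray, the other stands in the nest and the lever is at its stop (value of joint press_lever above 0.93 rad and (((horizontal distance between can_2 and nest below 0.012 m and z of can_2 in the frame of nest below 0.03 m) and (x of can_5 in the frame of two_bay_tray between -0.034 and 0.034 m and y of can_5 in the frame of two_bay_tray between -0.064 and 0.064 m and z of can_5 in the frame of two_bay_tray between 0 and 0.037 m)) or ((horizontal distance between can_5 and nest below 0.012 m and z of can_5 in the frame of nest below 0.03 m) and (x of can_2 in the frame of two_bay_tray between -0.034 and 0.034 m and y of can_2 in the frame of two_bay_tray between -0.064 and 0.064 m and z of can_2 in the frame of two_bay_tray between 0 and 0.037 m)))), for 0.2 s.
4. the lever has sprung back again (value of joint press_lever below 0.1 rad), for 0.2 s.
At the end, for the whole second after the job is handed in: Both full cans rest on the floor of the two-bay tray, one in each bay, every empty can rests on the floor of the long tray (centres inside the walls by 12 mm or more, not riding on a wall or on another can), the lever is back at rest (below 0.1 rad) and all cans are at rest (x of can_2 in the frame of two_bay_tray between -0.034 and 0.034 m and y of can_2 in the frame of two_bay_tray between -0.064 and 0.064 m and z of can_2 in the frame of two_bay_tray between 0 and 0.037 m and x of can_5 in the frame of two_bay_tray between -0.034 and 0.034 m and y of can_5 in the frame of two_bay_tray between -0.064 and 0.064 m and z of can_5 in the frame of two_bay_tray between 0 and 0.037 m and distance between can_2 and can_5 above 0.06 m and x of can_1 in the frame of long_tray between -0.108 and 0.108 m and y of can_1 in the frame of long_tray between -0.032 and 0.032 m and z of can_1 in the frame of long_tray between 0 and 0.037 m and x of can_3 in the frame of long_tray between -0.108 and 0.108 m and y of can_3 in the frame of long_tray between -0.032 and 0.032 m and z of can_3 in the frame of long_tray between 0 and 0.037 m and x of can_4 in the frame of long_tray between -0.108 and 0.108 m and y of can_4 in the frame of long_tray between -0.032 and 0.032 m and z of can_4 in the frame of long_tray between 0 and 0.037 m and value of joint press_lever below 0.1 rad and linear speed of each of can_1, can_2, can_3, can_4, can_5 below 0.02 m/s); the robot touches nothing.
It fails at once if an empty can is in the nest while the lever is pulled more than 0.6 rad (value of joint press_lever above 0.6 rad and ((horizontal distance between can_1 and nest below 0.012 m and z of can_1 in the frame of nest below 0.03 m) or (horizontal distance between can_3 and nest below 0.012 m and z of can_3 in the frame of nest below 0.03 m) or (horizontal distance between can_4 and nest below 0.012 m and z of can_4 in the frame of nest below 0.03 m))).
It fails at once if a bystander is moved by more than 5 cm (distance of any of pencil, tape_measure, flux_bottle from where it was at the start of the episode above 0.05 m).
Of can_1, can_3, can_4 only 2 to 3 are there at a start; the rules pass over those that are not, and their reading is None.
At some moment in a run one of can_1, can_2, can_3, can_4, can_5 may be knocked a few centimetres aside while the robot is not near it.
Once in a run the grip may slacken for a moment while it holds something.
It also fails if it takes over 200 s, if anything falls off the work surface, if the arm or the gripper's body presses on something with over 40 N, if the wrist force passes 120 N, or if a joint passes its speed limit or range.

## Working session

There is one attempt and no reset: what is moved stays moved. The work goes in short steps, Python scripts to look and compute and a tool call to move; the robot and the scene stay as the last step left them, time stands still between calls to the robot, and variables do not carry over. Pictures are saved under pics/ and viewed, at most 14 in all, crops included, and the job is handed in when it is done.

Besides the shell and the picture viewer there is one more tool, called after "Request:" as a command line: name --argument value ..., lists and objects as JSON in quotes. send_rows: Moves the arm, as the interface text tells. Its arguments: {"type":"object","properties":{"targets":{"type":"array"}},"required":["targets"]}

```bash
mkdir -p pics; cat > h.py <<'E'
import numpy as np, cv2
from bench import arm
def cap(n,f=None):
    im,d=arm.get_image(n)
    if f: cv2.imwrite('pics/'+f,im[:,:,::-1])
    return im,d
def world(n,d):
    m=arm.camera_model(n);v,u=np.mgrid[0:d.shape[0],0:d.shape[1]]
    T=np.array(m['cam_to_world']);p=np.stack([(u-m['cx'])/m['fx']*d,(v-m['cy'])/m['fy']*d,d],-1)
    return p@T[:3,:3].T+T[:3,3]
E
python3 - <<'E'
from h import *
for n in('top','side'):
    im,d=cap(n,n+'0.png');P=world(n,d);np.save(n+'P.npy',P)
    print(n,arm.camera_model(n))
    for t in ['can_1','press','lever_knob','two_bay_tray','long_tray','pencil','tape_measure','flux_bottle']:
        for b in arm.boxes_of(n,t):
            l,tp,w,h=[int(x) for x in b['rect']];c=P[min(tp+h//2,419),min(l+w//2,559)]
            print(n,t,round(b['score'],2),(l,tp,w,h),c.round())
print(arm.read_state())
E
```

```text
top {'fx': 466.17974911328525, 'fy': 466.17974911328525, 'cx': 277.5228921198981, 'cy': 215.13808288162463, 'cam_to_world': array([[-2.27849967e-02, -9.96381207e-01,  8.18861104e-02,
         4.64157992e+02],
       [-9.99486572e-01,  2.45482264e-02,  2.05907104e-02,
        -4.84358268e+01],
       [-2.25263556e-02, -8.13749085e-02, -9.96428968e-01,
         1.30154845e+03],
       [ 0.00000000e+00,  0.00000000e+00,  0.00000000e+00,
         1.00000000e+00]])}
top can_1 0.84 (325, 253, 22, 15) [ 443. -176.   50.]
top can_1 0.81 (226, 259, 23, 20) [425.  89.  47.]
top can_1 0.75 (276, 253, 18, 22) [436. -40.  49.]
top can_1 0.54 (345, 216, 24, 24) [ 527. -234.   52.]
top can_1 0.49 (305, 223, 22, 22) [ 514. -125.   46.]
top can_1 0.25 (182, 172, 87, 68) [600. 124.   9.]
top press 0.93 (179, 168, 92, 71) [608. 125.   7.]
top lever_knob 0.66 (182, 179, 19, 31) [621. 196. 123.]
top lever_knob 0.35 (323, 251, 24, 20) [ 441. -173.   47.]
top two_bay_tray 0.64 (294, 167, 60, 35) [ 656. -154.    1.]
top long_tray 0.63 (377, 179, 37, 92) [ 535. -347.    4.]
top pencil 0.74 (182, 171, 87, 66)
[... 1617 characters left out ...]
ints': array([-1.01140056e+00,  3.84678306e-01,  7.92158461e-03, -2.83494034e-05,
       -1.19397270e+00, -2.58606285e-01]), 'joint_vel': array([ 0.00058194, -0.00066136, -0.00217012,  0.00122575,  0.00028648,
       -0.00084883]), 'joint_efforts': array([ 3.14366143e-04, -3.92074227e+01,  1.88620001e+01,  4.19062659e+00,
       -2.76030096e-04,  8.27110711e-06]), 'position': array([ 185.20757851, -596.91927942,  231.3294379 ]), 'ee_rot': array([-1.49823271e-01,  9.88712793e-01, -2.54538888e-05,  2.53980524e-05]), 'contact_force': array([-0.11467076,  0.06884872,  0.18372173]), 'wrist_torque': array([0.01863292, 0.02952793, 0.00837567]), 'grasp_force': 0.0, 'gripper_width': 85.1382915972573}
```

View pics/top0.png

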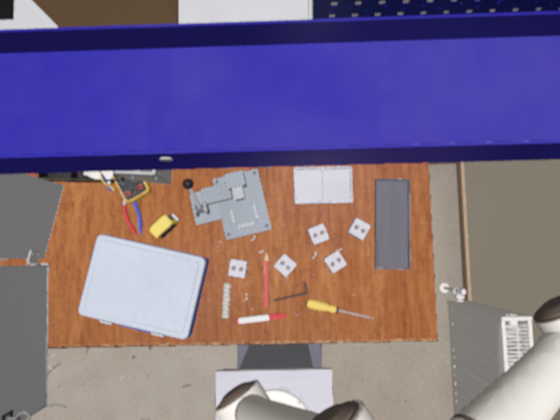

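View pics/side0.png

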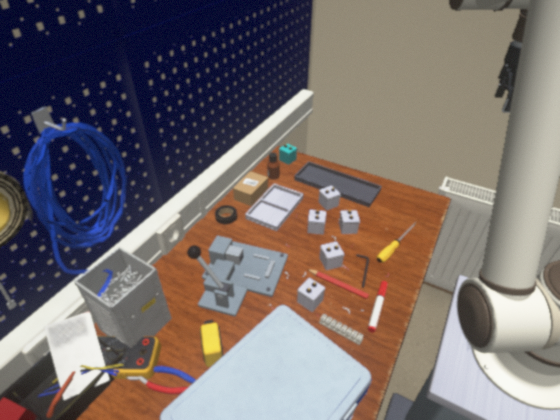

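Top view: the five grey cans are at (237,268), (285,265), (335,261), (359,229) and (318,234). The press is at (235,205) with its knob at (188,184), the two-bay tray at (323,185) and the long tray at (392,224). In the side view a turquoise look-alike stands at (288,153), which I'll leave alone. The cans wanted are the five grey aluminium ones.

```bash
cat >> h.py <<'E'
def blobs(P,zlo,zhi,xr=(330,800),yr=(-420,330),amin=500):
    "upright things seen from above: rectangles of the points between two heights"
    m=(P[...,2]>zlo)&(P[...,2]<zhi)&(P[...,0]>xr[0])&(P[...,0]<xr[1])&(P[...,1]>yr[0])&(P[...,1]<yr[1])
    n,L=cv2.connectedComponents(m.astype('uint8'),connectivity=4);out=[]
    for i in range(1,n):
        q=P[L==i];r=cv2.minAreaRect(q[:,:2].astype('float32'))
        if len(q)>60: v,u=np.argwhere(L==i).mean(0);out.append((np.round(r[0],0),np.round(r[1],0),round(r[2],1),round(float(np.median(q[:,2])),1),len(q),(int(u),int(v))))
    return out
E
python3 - <<'E'
from h import *
P=np.load('topP.npy')
print('cans');[print(*b) for b in blobs(P,38,60)]
print('low');[print(*b) for b in blobs(P,2.5,20)]
print('hi');[print(*b) for b in blobs(P,60,300,xr=(330,900))]
print('shelf',P[140,300],P[155,300],P[160,240], P[100,300])
im=cv2.imread('pics/top0.png')
cv2.imwrite('pics/c.png',cv2.resize(im[155:285,140:420],None,fx=2.85,fy=2.85,interpolation=cv2.INTER_CUBIC))
# guide top profile
Q=P[165:245,175:275]
for name,lo,hi in(('z55-70',55,72),('30-45',30,45),('plate',8,15)):
    q=Q[(Q[...,2]>lo)&(Q[...,2]<hi)&(Q[...,1]<165)]; 
    r=cv2.minAreaRect(q[:,:2].astype('float32'));print(name,len(q),r)
E
```

```text
cans
[629.  88.] [37. 37.] 13.0 52.7 149 (237, 192)
[546. 290.] [37. 71.] 42.5 53.4 159 (164, 226)
[ 525. -241.] [44. 45.] 58.2 47.8 278 (359, 228)
[ 514. -131.] [44. 44.] 22.0 47.2 271 (318, 234)
[ 438. -173.] [44. 44.] 31.8 47.3 277 (334, 261)
[432. -39.] [44. 44.] 47.4 47.6 270 (284, 265)
[427.  89.] [45. 44.] 79.6 47.5 274 (237, 268)
low
[ 653. -148.] [174. 108.] 88.6 5.4 1352 (322, 184)
[598. 113.] [182. 206.] 12.8 11.4 2449 (240, 210)
[672. 141.] [21. 34.] 12.5 10.8 82 (218, 180)
[ 541. -340.] [106. 256.] 86.7 5.2 2204 (392, 224)
[625. 195.] [36. 15.] 24.3 10.6 64 (199, 197)
[402.  14.] [ 22. 140.] 88.7 7.4 250 (265, 277)
[359. 126.] [25. 53.] 81.4 15.3 126 (226, 293)
[346. -51.] [ 9. 95.] 12.4 5.7 72 (290, 296)
hi
[680. 303.] [29. 53.] 0.6 110.9 259 (152, 174)
[665.  91.] [40. 50.] 12.4 63.4 249 (234, 179)
[619. 192.] [75. 26.] 16.6 147.9 198 (191, 191)
[546. 291.] [34. 49.] 37.5 63.2 184 (159, 226)
[414. 251.] [158. 167.] 90.0 76.9 3239 (171, 277)
shelf [ 532.23713671  -57.33603026 1023.91013811] [ 519.92652239  -56.63284652 1038.58344966] [ 520.21397877  -21.14428492 1027.62347476] [ 557.26905418  -58.0247933  1023.1298561 ]
z55-70 309 ((650.037841796875, 87.9109878540039), (72.69448852539062, 51.1600227355957), 12.405912399291992)
30-45 371 ((640.2476806640625, 115.36129760742188), (69.47036743164062, 108.92640686035156), 12.140207290649414)
plate 1800 ((601.50537109375, 90.51789093017578), (174.97691345214844, 161.7932586669922), 11.896903991699219)
```

View pics/c.png

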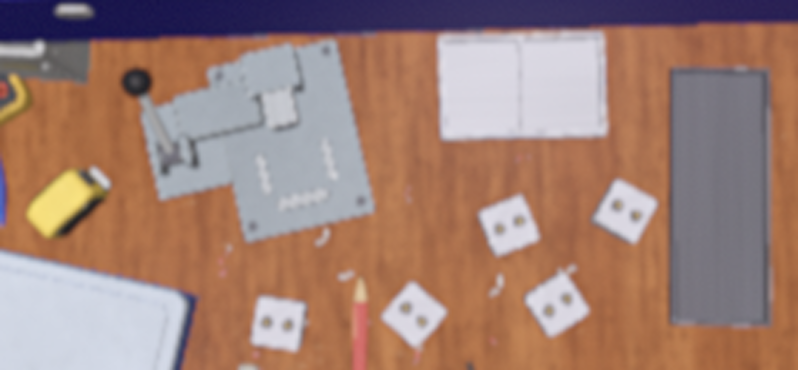

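```bash
cat >> h.py <<'E'
O=np.array([591.7,75.2]);A=np.radians(12.2)
def press(x,y): return O+np.array([[np.cos(A),-np.sin(A)],[np.sin(A),np.cos(A)]])@[x,y]
def plan(*wps):
    "print the tool-axis moves (turn first, then shift) through waypoints x,y,z,line angle"
    s=arm.read_state();p=np.array(s['position']);q=s['ee_rot'];th=np.degrees(2*np.arctan2(q[1],q[0]))-90
    print('at',p.round(1),'theta',round(th%180,1),'j1,6',np.degrees(s['joints'][[0,5]]).round(),'F',s['contact_force'].round(1),'w',round(s['gripper_width'],1),'t',s['clock'])
    for x,y,z,t in wps:
        d=(t-th+90)%180-90; th+=d;c,si=np.cos(np.radians(th)),np.sin(np.radians(th))
        e=np.array([x,y,z])-p; v=np.array([-si*e[0]+c*e[1],c*e[0]+si*e[1],-e[2]])/10
        n=int(np.ceil(np.abs(v).max()/4)) if np.linalg.norm(v)/max(1,np.ceil(np.abs(v).max()/4))<4.1 else int(np.ceil(np.linalg.norm(v)/4.1))
        n=max(n,1);print('az',round(-d,1),'in',int(np.ceil(abs(d)/7.1)),'| xyz cm',v.round(2),'->',n,'rows of',(v/n).round(2)); p=np.array([x,y,z])
E
python3 - <<'E'
from h import *
P=np.load('topP.npy');q=P[(P[...,2]>140)&(P[...,2]<200)&(P[...,1]>150)&(P[...,1]<240)&(P[...,0]>560)]
print('knob pts',len(q),q.mean(0),'exp',press(75,110),'nest',press(-15,0))
plan((525,-241,110,58.2),(525,-241,16,58.2))
E
```

```text
knob pts 101 [641.32959739 197.0560217  158.58860853] exp [641.76046446 198.56510811] nest [577.03876159  72.03012805]
at [ 185.2 -596.9  231.3] theta 107.2 j1,6 [-58. -15.] F [-0.1  0.1  0.2] w 85.1 t 0.9
az 49.0 in 7 | xyz cm [-10.12  48.15  12.13] -> 13 rows of [-0.78  3.7   0.93]
az -0.0 in 0 | xyz cm [0.  0.  9.4] -> 3 rows of [0.   0.   3.13]
```

Request:
send_rows --targets '[{"az":7,"gripper":-0.5},{"az":7,"gripper":-0.5},{"az":7,"gripper":-0.5},{"az":7,"gripper":-0.5},{"az":7,"gripper":-0.5}]'

```text
$.targets[0]: bad value
```

Request:
send_rows --targets '[{"az":7,"gripper":-0.5},{"az":7,"gripper":-0.5},{"x":-0.78,"y":3.7,"z":0.93,"gripper":-0.5},{"x":-0.78,"y":3.7,"z":0.93,"gripper":-0.5},{"x":-0.78,"y":3.7,"z":0.93,"gripper":-0.5}]'

```text
$.targets[0]: bad value
```

Request:
send_rows --targets '[{"x":-0.78,"y":3.7,"z":0.93,"gripper":-0.5},{"x":-0.78,"y":3.7,"z":0.93,"gripper":-0.5},{"x":-0.78,"y":3.7,"z":0.93,"gripper":-0.5},{"x":-0.78,"y":3.7,"z":0.93,"gripper":-0.5},{"x":-0.78,"y":3.7,"z":0.93,"gripper":-0.5}]'

```text
$.targets[0]: bad value
```

Request:
send_rows --targets '[{"x":-0.78,"y":3.7,"z":0.93,"gripper":-0.5},{"x":-0.78,"y":3.7,"z":0.93,"gripper":-0.5},{"x":-0.78,"y":3.7,"z":0.93,"gripper":-0.5},{"x":-0.78,"y":3.7,"z":0.93,"gripper":-0.5},{"x":-0.78,"y":3.7,"z":0.93,"gripper":-0.5}]'

```text
$.targets[0]: bad value
```

```bash
python3 - <<'E'
from h import *
plan((525,-241,16,58.2))
im,d=cap('top');[print(*b) for b in blobs(world('top',d),38,51)]
E
```

```text
at [ 185.2 -596.9  231.3] theta 107.2 j1,6 [-58. -15.] F [-0.1  0.1  0.2] w 85.1 t 0.9
az 49.0 in 7 | xyz cm [-10.12  48.15  21.53] -> 14 rows of [-0.72  3.44  1.54]
[639. 150.] [46. 21.] 65.4 39.5 63 (214, 191)
[ 525. -241.] [44. 44.] 58.3 47.2 254 (359, 228)
[ 514. -131.] [44. 44.] 20.6 47.1 248 (318, 234)
[ 439. -173.] [44. 44.] 32.0 46.9 237 (334, 261)
[432. -39.] [44. 44.] 47.3 47.3 230 (284, 265)
[427.  89.] [44. 44.] 79.6 47.0 242 (237, 268)
```

Request:
send_rows --targets '[{"gripper":-0.5,"x":0,"y":0,"z":0,"ax":0,"ay":0,"az":7},{"gripper":-0.5,"x":0,"y":0,"z":0,"ax":0,"ay":0,"az":7},{"gripper":-0.5,"x":0,"y":0,"z":0,"ax":0,"ay":0,"az":7},{"gripper":-0.5,"x":0,"y":0,"z":0,"ax":0,"ay":0,"az":7},{"gripper":-0.5,"x":0,"y":0,"z":0,"ax":0,"ay":0,"az":7}]'

```text
clock: 1.37
position: [185.2, -596.9, 231.3]
ee_rot: [0.157, 0.988, -0.0, -0.0]
contact_force: [0.9, -0.2, -1.3]
gripper_width: 63.8
grasp_force: 0.0
```

Request:
send_rows --targets '[{"gripper":-0.5,"x":0,"y":0,"z":0,"ax":0,"ay":0,"az":7},{"gripper":-0.5,"x":0,"y":0,"z":0,"ax":0,"ay":0,"az":7},{"gripper":-0.5,"x":-0.78,"y":3.7,"z":0.93,"ax":0,"ay":0,"az":0},{"gripper":-0.5,"x":-0.78,"y":3.7,"z":0.93,"ax":0,"ay":0,"az":0},{"gripper":-0.5,"x":-0.78,"y":3.7,"z":0.93,"ax":0,"ay":0,"az":0}]'

```text
clock: 1.78
position: [263.8, -514.2, 203.1]
ee_rot: [0.275, 0.962, -0.0, 0.0]
contact_force: [-0.1, 0.1, 0.4]
gripper_width: 63.7
grasp_force: 0.0
```

Request:
send_rows --targets '[{"gripper":-0.5,"x":-0.78,"y":3.7,"z":0.93,"ax":0,"ay":0,"az":0},{"gripper":-0.5,"x":-0.78,"y":3.7,"z":0.93,"ax":0,"ay":0,"az":0},{"gripper":-0.5,"x":-0.78,"y":3.7,"z":0.93,"ax":0,"ay":0,"az":0},{"gripper":-0.5,"x":-0.78,"y":3.7,"z":0.93,"ax":0,"ay":0,"az":0},{"gripper":-0.5,"x":-0.78,"y":3.7,"z":0.93,"ax":0,"ay":0,"az":0}]'

```text
clock: 2.2
position: [395.2, -376.7, 156.9]
ee_rot: [0.274, 0.962, -0.0, 0.0]
contact_force: [0.5, -0.8, -0.5]
gripper_width: 64.0
grasp_force: 0.0
```

Request:
send_rows --targets '[{"gripper":-0.5,"x":-0.78,"y":3.7,"z":0.93,"ax":0,"ay":0,"az":0},{"gripper":-0.5,"x":-0.78,"y":3.7,"z":0.93,"ax":0,"ay":0,"az":0},{"gripper":-0.5,"x":-0.78,"y":3.7,"z":0.93,"ax":0,"ay":0,"az":0},{"gripper":-0.5,"x":-0.78,"y":3.7,"z":0.93,"ax":0,"ay":0,"az":0},{"gripper":-0.5,"x":-0.78,"y":3.7,"z":0.93,"ax":0,"ay":0,"az":0}]'

```text
clock: 2.62
position: [525.8, -239.8, 110.3]
ee_rot: [0.274, 0.962, -0.0, 0.0]
contact_force: [1.2, -1.1, -0.3]
gripper_width: 64.2
grasp_force: 0.0
```

```bash
python3 - <<'E'
from h import *
plan((525,-241,16,58.2))
E
```

```text
at [ 525.8 -239.8  110.3] theta 58.2 j1,6 [  -8. -113.] F [ 1.2 -1.1 -0.3] w 64.2 t 2.6167
az 0.0 in 1 | xyz cm [ 0.01 -0.15  9.43] -> 3 rows of [ 0.   -0.05  3.14]
```

Request:
send_rows --targets '[{"gripper":-0.5,"x":0,"y":-0.05,"z":3.14,"ax":0,"ay":0,"az":0},{"gripper":-0.5,"x":0,"y":-0.05,"z":3.14,"ax":0,"ay":0,"az":0},{"gripper":-0.5,"x":0,"y":-0.05,"z":3.14,"ax":0,"ay":0,"az":0},{"gripper":1,"x":0,"y":0,"z":0,"ax":0,"ay":0,"az":0},{"gripper":1,"x":0,"y":0,"z":0,"ax":0,"ay":0,"az":0}]'

```text
clock: 3.03
position: [522.7, -242.3, 14.9]
ee_rot: [0.274, 0.962, -0.0, -0.002]
contact_force: [-0.2, -0.5, -4.4]
gripper_width: 43.0
grasp_force: 66.4
```

Request:
send_rows --targets '[{"gripper":1,"x":0,"y":0,"z":0,"ax":0,"ay":0,"az":0},{"gripper":1,"x":0,"y":0,"z":0,"ax":0,"ay":0,"az":0},{"gripper":1,"x":0,"y":0,"z":0,"ax":0,"ay":0,"az":0},{"gripper":1,"x":0,"y":0,"z":-3,"ax":0,"ay":0,"az":0},{"gripper":1,"x":0,"y":0,"z":-3,"ax":0,"ay":0,"az":0}]'

```text
clock: 3.45
position: [522.0, -242.4, 75.9]
ee_rot: [0.274, 0.962, -0.0, -0.002]
contact_force: [1.1, -0.3, -4.6]
gripper_width: 43.3
grasp_force: 66.2
```

Request:
send_rows --targets '[{"gripper":1,"x":0,"y":0,"z":-3,"ax":0,"ay":0,"az":0},{"gripper":1,"x":0,"y":0,"z":-1,"ax":0,"ay":0,"az":0},{"gripper":1,"x":0,"y":0,"z":0,"ax":0,"ay":0,"az":0},{"gripper":1,"x":0,"y":0,"z":0,"ax":0,"ay":0,"az":0},{"gripper":1,"x":0,"y":0,"z":0,"ax":0,"ay":0,"az":0}]'

```text
clock: 3.87
position: [522.0, -242.1, 114.2]
ee_rot: [0.274, 0.962, 0.0, -0.002]
contact_force: [-0.1, -0.2, -6.6]
gripper_width: 42.9
grasp_force: 66.6
```

```bash
python3 - <<'E'
from h import *
print('long tray');plan((541,-341,110,90),(541,-341,20,90))
n=press(-15,0);print('press');plan((525,-241,140,102.2),(*n,140,102.2),(*n,29,102.2))
E
```

```text
long tray
at [ 522.  -242.1  114.2] theta 58.2 j1,6 [  -9. -113.] F [-0.1 -0.2 -6.6] w 42.9 t 3.8667
az -31.8 in 5 | xyz cm [-1.9  -9.89  0.42] -> 3 rows of [-0.63 -3.3   0.14]
az -0.0 in 0 | xyz cm [0. 0. 9.] -> 3 rows of [0. 0. 3.]
press
at [ 522.  -242.1  114.2] theta 58.2 j1,6 [  -9. -113.] F [-0.1 -0.2 -6.6] w 42.9 t 3.8667
az -44.0 in 7 | xyz cm [-0.31  0.04 -2.58] -> 1 rows of [-0.31  0.04 -2.58]
az 0.0 in 1 | xyz cm [-11.7  29.5  -0. ] -> 8 rows of [-1.46  3.69 -0.  ]
az -0.0 in 0 | xyz cm [-0.   0.  11.1] -> 3 rows of [-0.   0.   3.7]
```

Request:
send_rows --targets '[{"gripper":1,"x":0,"y":0,"z":-2.6,"ax":0,"ay":0,"az":-7},{"gripper":1,"x":0,"y":0,"z":0,"ax":0,"ay":0,"az":-7},{"gripper":1,"x":0,"y":0,"z":0,"ax":0,"ay":0,"az":-7},{"gripper":1,"x":0,"y":0,"z":0,"ax":0,"ay":0,"az":-7},{"gripper":1,"x":0,"y":0,"z":0,"ax":0,"ay":0,"az":-7}]'

```text
clock: 4.28
position: [522.4, -242.2, 139.5]
ee_rot: [-0.031, 1.0, 0.001, -0.002]
contact_force: [-0.2, 1.0, -5.9]
gripper_width: 43.2
grasp_force: 66.6
```

Request:
send_rows --targets '[{"gripper":1,"x":0,"y":0,"z":0,"ax":0,"ay":0,"az":-7},{"gripper":1,"x":0,"y":0,"z":0,"ax":0,"ay":0,"az":-2},{"gripper":1,"x":-1.46,"y":3.69,"z":0,"ax":0,"ay":0,"az":0},{"gripper":1,"x":-1.46,"y":3.69,"z":0,"ax":0,"ay":0,"az":0},{"gripper":1,"x":-1.46,"y":3.69,"z":0,"ax":0,"ay":0,"az":0}]'

```text
clock: 4.7
position: [541.6, -124.4, 139.4]
ee_rot: [-0.105, 0.994, 0.0, -0.003]
contact_force: [2.0, 0.3, -5.4]
gripper_width: 43.2
grasp_force: 66.5
```

Request:
send_rows --targets '[{"gripper":1,"x":-1.46,"y":3.69,"z":0,"ax":0,"ay":0,"az":0},{"gripper":1,"x":-1.46,"y":3.69,"z":0,"ax":0,"ay":0,"az":0},{"gripper":1,"x":-1.46,"y":3.69,"z":0,"ax":0,"ay":0,"az":0},{"gripper":1,"x":-1.46,"y":3.69,"z":0,"ax":0,"ay":0,"az":0},{"gripper":1,"x":-1.46,"y":3.69,"z":0,"ax":0,"ay":0,"az":0}]'

```text
clock: 5.12
position: [574.0, 72.2, 139.6]
ee_rot: [-0.106, 0.994, -0.001, -0.003]
contact_force: [0.9, -0.3, -5.2]
gripper_width: 43.3
grasp_force: 66.4
```

Request:
send_rows --targets '[{"gripper":1,"x":0,"y":0,"z":1.5,"ax":0,"ay":0,"az":0},{"gripper":1,"x":0,"y":0,"z":1.5,"ax":0,"ay":0,"az":0},{"gripper":1,"x":0,"y":0,"z":0,"ax":0,"ay":0,"az":0}]'

```text
clock: 5.37
position: [571.5, 70.6, 106.4]
ee_rot: [-0.107, 0.994, -0.001, -0.006]
contact_force: [-1.5, -0.6, -6.3]
gripper_width: 43.0
grasp_force: 66.2
```

```bash
python3 - <<'E'
from h import *
n=press(-15,0);plan((*n,29,102.2))
im,d=cap('side','s1.png');cv2.imwrite('pics/s1c.png',cv2.resize(im[150:350,150:400,::-1],None,fx=2.4,fy=2.4))
im,d=cap('top');[print(*b) for b in blobs(world('top',d),38,51)]
E
```

```text
at [571.5  70.6 106.4] theta 102.3 j1,6 [  23. -101.] F [-1.5 -0.6 -6.3] w 43.0 t 5.3667
az 0.1 in 1 | xyz cm [-0.57  0.02  7.74] -> 2 rows of [-0.29  0.01  3.87]
[ 514. -130.] [44. 44.] 20.4 47.2 235 (317, 234)
[ 439. -173.] [44. 44.] 31.6 47.5 231 (334, 261)
[432. -39.] [44. 44.] 47.4 47.5 234 (284, 265)
[427.  90.] [44. 44.] 79.6 47.3 240 (237, 268)
```

View pics/s1c.png

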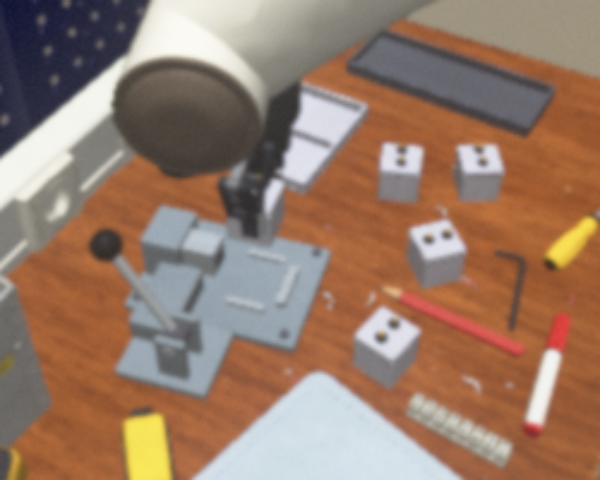

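The held can (crop 265,215) hangs above the nest, whose lips are at (245,255)–(290,285). The knob at (105,243) is clear.

Request:
send_rows --targets '[{"gripper":1,"x":-0.57,"y":0,"z":2,"ax":0,"ay":0,"az":0},{"gripper":1,"x":0,"y":0,"z":2,"ax":0,"ay":0,"az":0},{"gripper":1,"x":0,"y":0,"z":2,"ax":0,"ay":0,"az":0},{"gripper":1,"x":0,"y":0,"z":0.5,"ax":0,"ay":0,"az":0},{"gripper":1,"x":0,"y":0,"z":0,"ax":0,"ay":0,"az":0}]'

```text
clock: 5.88
position: [580.1, 70.8, 45.9]
ee_rot: [-0.106, 0.994, -0.001, -0.002]
contact_force: [1.1, 0.1, -5.6]
gripper_width: 43.2
grasp_force: 66.2
```

```bash
python3 - <<'E'
from h import *
n=press(-15,0);plan((*n,27,102.2))
E
```

```text
at [580.1  70.8  45.9] theta 102.2 j1,6 [  23. -101.] F [ 1.1  0.1 -5.6] w 43.2 t 5.8833
az -0.0 in 1 | xyz cm [0.27 0.19 1.89] -> 1 rows of [0.27 0.19 1.89]
```

Request:
send_rows --targets '[{"gripper":1,"x":0.1,"y":0.1,"z":0.8,"ax":0,"ay":0,"az":0},{"gripper":1,"x":0,"y":0,"z":0.6,"ax":0,"ay":0,"az":0},{"gripper":1,"x":0,"y":0,"z":0,"ax":0,"ay":0,"az":0},{"gripper":1,"x":0,"y":0,"z":0,"ax":0,"ay":0,"az":0}]'

```text
clock: 6.22
position: [579.9, 72.6, 33.6]
ee_rot: [-0.107, 0.994, -0.0, 0.0]
contact_force: [0.3, 0.4, -5.5]
gripper_width: 43.3
grasp_force: 66.5
```

Request:
send_rows --targets '[{"gripper":1,"x":0.3,"y":0,"z":0.4,"ax":0,"ay":0,"az":0},{"gripper":1,"x":0,"y":0,"z":0.2,"ax":0,"ay":0,"az":0},{"gripper":1,"x":0,"y":0,"z":0,"ax":0,"ay":0,"az":0},{"gripper":1,"x":0,"y":0,"z":0,"ax":0,"ay":0,"az":0}]'

```text
clock: 6.55
position: [576.9, 72.0, 27.3]
ee_rot: [-0.107, 0.994, -0.0, 0.0]
contact_force: [-0.3, 0.3, -4.1]
gripper_width: 43.0
grasp_force: 66.5
```

Touching down (weight is falling off). Release and rise.

Request:
send_rows --targets '[{"gripper":1,"x":0,"y":0,"z":0.1,"ax":0,"ay":0,"az":0},{"gripper":-0.5,"x":0,"y":0,"z":0,"ax":0,"ay":0,"az":0},{"gripper":-0.5,"x":0,"y":0,"z":0,"ax":0,"ay":0,"az":0},{"gripper":-0.5,"x":0,"y":0,"z":0,"ax":0,"ay":0,"az":0},{"gripper":-0.5,"x":0,"y":0,"z":-2,"ax":0,"ay":0,"az":0}]'

```text
clock: 6.97
position: [574.9, 71.3, 43.8]
ee_rot: [-0.106, 0.994, -0.001, -0.003]
contact_force: [-0.3, -0.1, -1.1]
gripper_width: 64.0
grasp_force: 0.0
```

Request:
send_rows --targets '[{"gripper":-0.5,"x":0,"y":0,"z":-4,"ax":0,"ay":0,"az":0},{"gripper":-0.5,"x":0,"y":0,"z":-4,"ax":0,"ay":0,"az":0},{"gripper":1,"x":0,"y":0,"z":-4,"ax":0,"ay":0,"az":0},{"gripper":1,"x":0,"y":0,"z":-4,"ax":0,"ay":0,"az":0},{"gripper":1,"x":0,"y":0,"z":-2,"ax":0,"ay":0,"az":0}]'

```text
clock: 7.38
position: [579.3, 72.3, 233.3]
ee_rot: [-0.107, 0.994, 0.001, 0.006]
contact_force: [0.1, -0.6, 0.1]
gripper_width: 28.1
grasp_force: 0.0
```

```bash
python3 - <<'E'
from h import *
plan((*press(116,110),225,102.2),(*press(116,110),135,102.2),(*press(0,110),135,102.2))
P=world('side',cap('side')[1]);q=P[(abs(P[...,0]-577)<45)&(abs(P[...,1]-72)<45)&(P[...,2]>54)&(P[...,2]<66)]
print(len(q),q.mean(0),cv2.minAreaRect(q[:,:2].astype('float32')))
E
```

```text
at [579.3  72.3 233.3] theta 102.3 j1,6 [  23. -101.] F [ 0.1 -0.6  0.1] w 28.1 t 7.3833
az 0.1 in 1 | xyz cm [-12.88  11.02   0.83] -> 5 rows of [-2.58  2.2   0.17]
az -0.0 in 0 | xyz cm [-0.  0.  9.] -> 3 rows of [-0.  0.  3.]
az -0.0 in 0 | xyz cm [11.6  0.  -0. ] -> 3 rows of [ 3.87  0.   -0.  ]
289 [583.26182177  76.19082831  59.70519009] ((591.8880615234375, 76.24779510498047), (61.875301361083984, 44.91505432128906), 10.844389915466309)
```

Request:
send_rows --targets '[{"gripper":1,"x":-2.58,"y":2.2,"z":0.17,"ax":0,"ay":0,"az":0},{"gripper":1,"x":-2.58,"y":2.2,"z":0.17,"ax":0,"ay":0,"az":0},{"gripper":1,"x":-2.58,"y":2.2,"z":0.17,"ax":0,"ay":0,"az":0},{"gripper":1,"x":-2.58,"y":2.2,"z":0.17,"ax":0,"ay":0,"az":0},{"gripper":1,"x":-2.58,"y":2.2,"z":0.17,"ax":0,"ay":0,"az":0}]'

```text
clock: 7.85
position: [680.5, 208.0, 218.2]
ee_rot: [-0.107, 0.994, 0.0, 0.001]
contact_force: [1.3, 0.5, 0.4]
gripper_width: 0.3
grasp_force: 0.0
```

Request:
send_rows --targets '[{"gripper":1,"x":0,"y":0,"z":3,"ax":0,"ay":0,"az":0},{"gripper":1,"x":0,"y":0,"z":3,"ax":0,"ay":0,"az":0},{"gripper":1,"x":0,"y":0,"z":3,"ax":0,"ay":0,"az":0},{"gripper":1,"x":0,"y":0,"z":0,"ax":0,"ay":0,"az":0},{"gripper":1,"x":0,"y":0,"z":0,"ax":0,"ay":0,"az":0}]'

```text
clock: 8.27
position: [679.1, 206.3, 126.3]
ee_rot: [-0.107, 0.994, -0.001, -0.002]
contact_force: [0.7, -0.2, 1.7]
gripper_width: 0.2
grasp_force: 0.0
```

```bash
cat >> h.py <<'E'
def nestcan(cam='side'):
    im,d=cap(cam);P=world(cam,d);R=np.array([[np.cos(A),np.sin(A)],[-np.sin(A),np.cos(A)]])
    L=(P[...,:2]-O)@R.T; m=(L[...,0]<22)&(L[...,0]>-60)&(abs(L[...,1])<45)&(P[...,2]>52)&(P[...,2]<66)
    q=L[m].astype('float32');print('can rel press',len(q),cv2.minAreaRect(q) if len(q)>5 else '','z',np.median(P[m][:,2]))
E
python3 - <<'E'
from h import *
nestcan();nestcan('top')
plan((*press(0,110),135,102.2),(*press(-10,110),135,102.2))
E
```

```text
can rel press 296 ((-7.9176025390625, 0.14723968505859375), (44.20317840576172, 45.61478042602539), 1.013899803161621) z 59.87169912077286
can rel press 258 ((-11.459674835205078, 1.612344741821289), (44.400569915771484, 44.02544021606445), 89.81867218017578) z 59.19700834118771
at [681.2 207.1 130.4] theta 102.3 j1,6 [  30. -108.] F [-0.3  0.3 -0.4] w 0.0 t 8.3667
az 0.1 in 1 | xyz cm [ 1.153e+01 -1.000e-02 -4.600e-01] -> 3 rows of [ 3.84 -0.   -0.15]
az -0.0 in 0 | xyz cm [ 1. -0. -0.] -> 1 rows of [ 1. -0. -0.]
```

Request:
send_rows --targets '[{"gripper":1,"x":2,"y":0,"z":-0.3,"ax":0,"ay":0,"az":0},{"gripper":1,"x":2,"y":0,"z":0,"ax":0,"ay":0,"az":0},{"gripper":1,"x":2,"y":0,"z":0,"ax":0,"ay":0,"az":0},{"gripper":1,"x":2,"y":0,"z":0,"ax":0,"ay":0,"az":0},{"gripper":1,"x":2,"y":0,"z":0,"ax":0,"ay":0,"az":0}]'

```text
clock: 8.78
position: [586.3, 187.5, 136.5]
ee_rot: [-0.107, 0.994, 0.002, 0.008]
contact_force: [5.2, 2.4, -5.0]
gripper_width: -0.1
grasp_force: 3.2
```

Request:
send_rows --targets '[{"gripper":1,"x":0.7,"y":0,"z":0,"ax":0,"ay":0,"az":0},{"gripper":1,"x":0.5,"y":0,"z":0,"ax":0,"ay":0,"az":0},{"gripper":1,"x":0,"y":0,"z":0,"ax":0,"ay":0,"az":0},{"gripper":1,"x":0,"y":0,"z":0,"ax":0,"ay":0,"az":0}]'

```text
clock: 9.12
position: [573.6, 184.8, 134.1]
ee_rot: [-0.107, 0.994, 0.002, 0.005]
contact_force: [5.0, 1.4, -0.1]
gripper_width: -0.2
grasp_force: 2.4
```

```bash
python3 - <<'E'
from h import *
plan((*press(-10,110),135,102.2))
im,d=cap('side','s2.png');cv2.imwrite('pics/s2c.png',cv2.resize(im[200:350,150:350,::-1],None,fx=3,fy=3))
P=world('side',d)
E
```

```text
at [573.6 184.8 134.1] theta 102.3 j1,6 [  33. -111.] F [ 5.   1.4 -0.1] w -0.2 t 9.1167
az 0.1 in 1 | xyz cm [ 1.54 -0.09 -0.09] -> 1 rows of [ 1.54 -0.09 -0.09]
```

View pics/s2c.png

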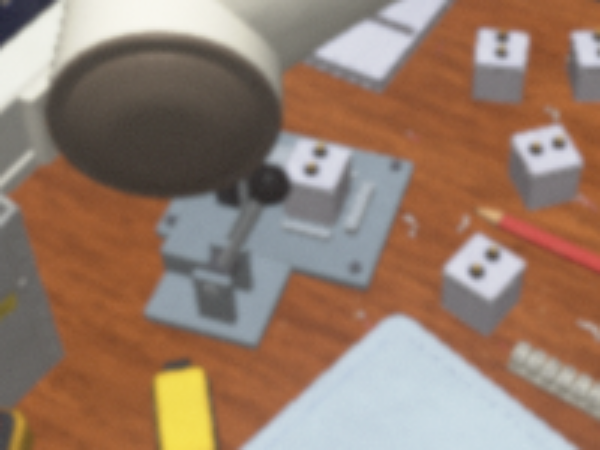

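The lever (knob at crop 268,185) has come past the middle and the can stands in the nest at (318,180). I'll push on until the force rises.

Request:
send_rows --targets '[{"gripper":1,"x":0.6,"y":0,"z":0,"ax":0,"ay":0,"az":0},{"gripper":1,"x":0.6,"y":0,"z":0,"ax":0,"ay":0,"az":0},{"gripper":1,"x":0,"y":0,"z":0,"ax":0,"ay":0,"az":0},{"gripper":1,"x":0,"y":0,"z":0,"ax":0,"ay":0,"az":0}]'

```text
clock: 9.5
position: [562.5, 182.8, 133.3]
ee_rot: [-0.107, 0.994, 0.002, 0.005]
contact_force: [7.8, 3.5, -4.6]
gripper_width: -0.3
grasp_force: 3.6
```

Request:
send_rows --targets '[{"gripper":1,"x":0.3,"y":0,"z":0,"ax":0,"ay":0,"az":0},{"gripper":1,"x":0,"y":0,"z":0,"ax":0,"ay":0,"az":0},{"gripper":1,"x":0,"y":0,"z":0,"ax":0,"ay":0,"az":0}]'

```text
clock: 9.75
position: [561.7, 182.8, 133.3]
ee_rot: [-0.107, 0.994, 0.003, 0.007]
contact_force: [12.1, 2.7, -8.1]
gripper_width: 0.5
grasp_force: 6.2
```

Request:
send_rows --targets '[{"gripper":1,"x":0.3,"y":0,"z":0,"ax":0,"ay":0,"az":0},{"gripper":1,"x":0,"y":0,"z":0,"ax":0,"ay":0,"az":0},{"gripper":1,"x":0,"y":0,"z":0,"ax":0,"ay":0,"az":0}]'

```text
clock: 10.0
position: [561.3, 182.8, 133.4]
ee_rot: [-0.107, 0.994, 0.003, 0.01]
contact_force: [18.8, 1.8, -13.3]
gripper_width: -0.0
grasp_force: 9.5
```

Position has stopped while force rises: it is at the stop. Hold, then let it follow the finger back and get clear.

Request:
send_rows --targets '[{"gripper":1,"x":0,"y":0,"z":0,"ax":0,"ay":0,"az":0},{"gripper":1,"x":0,"y":0,"z":0,"ax":0,"ay":0,"az":0},{"gripper":1,"x":0,"y":0,"z":0,"ax":0,"ay":0,"az":0},{"gripper":1,"x":0,"y":0,"z":0,"ax":0,"ay":0,"az":0},{"gripper":1,"x":0,"y":0,"z":0,"ax":0,"ay":0,"az":0}]'

```text
clock: 10.42
position: [561.3, 182.8, 133.4]
ee_rot: [-0.107, 0.994, 0.003, 0.01]
contact_force: [19.1, 2.0, -13.4]
gripper_width: 0.0
grasp_force: 9.4
```

Request:
send_rows --targets '[{"gripper":1,"x":-2.5,"y":0,"z":0,"ax":0,"ay":0,"az":0},{"gripper":1,"x":-2.7,"y":0,"z":0,"ax":0,"ay":0,"az":0},{"gripper":1,"x":-2.7,"y":0,"z":0,"ax":0,"ay":0,"az":0},{"gripper":1,"x":-2.7,"y":0,"z":0,"ax":0,"ay":0,"az":0},{"gripper":1,"x":-2.7,"y":0,"z":0,"ax":0,"ay":0,"az":0}]'

```text
clock: 10.83
position: [684.7, 207.8, 133.0]
ee_rot: [-0.107, 0.994, 0.0, 0.001]
contact_force: [0.7, 0.2, 0.7]
gripper_width: 0.1
grasp_force: 0.0
```

Request:
send_rows --targets '[{"gripper":1,"x":0,"y":0,"z":-3,"ax":0,"ay":0,"az":0},{"gripper":1,"x":0,"y":0,"z":-3,"ax":0,"ay":0,"az":0},{"gripper":1,"x":0,"y":0,"z":-3,"ax":0,"ay":0,"az":0},{"gripper":-0.5,"x":0,"y":0,"z":0,"ax":0,"ay":0,"az":0}]'

```text
clock: 11.17
position: [686.6, 208.1, 230.9]
ee_rot: [-0.107, 0.994, 0.001, 0.008]
contact_force: [1.0, 0.3, 2.2]
gripper_width: 10.7
grasp_force: 0.0
```

```bash
python3 - <<'E'
from h import *
nestcan();nestcan('top')
n=press(-12,0);plan((*n,225,102.2),(*n,27,102.2))
im,d=cap('side','s3.png')
print(arm.boxes_of('side','lever_knob'));[print(*b) for b in blobs(world('top',cap('top')[1]),38,51)]
E
```

```text
can rel press 296 ((-11.563580513000488, -0.3893318176269531), (46.964813232421875, 43.44826126098633), 88.7293930053711) z 59.9158925030772
can rel press 261 ((-14.872133255004883, 1.438995361328125), (44.44728469848633, 44.404422760009766), 0.09688273072242737) z 59.13097755436843
at [683.7 207.7 224.7] theta 102.2 j1,6 [  30. -108.] F [-0.6 -0.2 -0.2] w 26.0 t 11.2667
az 0.0 in 1 | xyz cm [ 12.99 -11.01  -0.03] -> 5 rows of [ 2.6  -2.2  -0.01]
az -0.0 in 0 | xyz cm [-0.   0.  19.8] -> 5 rows of [-0.    0.    3.96]
[{'rect': [185.3, 247.2, 46.1, 46.7], 'score': 0.58}]
[629. 150.] [41. 67.] 9.1 39.8 136 (211, 193)
[ 514. -131.] [44. 44.] 20.8 47.3 236 (317, 234)
[ 439. -174.] [44. 44.] 31.5 47.3 244 (334, 261)
[432. -39.] [44. 44.] 47.4 47.6 230 (284, 265)
[427.  90.] [44. 44.] 79.8 47.0 231 (237, 268)
```

Request:
send_rows --targets '[{"gripper":-0.5,"x":2.6,"y":-2.2,"z":0,"ax":0,"ay":0,"az":0},{"gripper":-0.5,"x":2.6,"y":-2.2,"z":0,"ax":0,"ay":0,"az":0},{"gripper":-0.5,"x":2.6,"y":-2.2,"z":0,"ax":0,"ay":0,"az":0},{"gripper":-0.5,"x":2.6,"y":-2.2,"z":0,"ax":0,"ay":0,"az":0},{"gripper":-0.5,"x":2.6,"y":-2.2,"z":0,"ax":0,"ay":0,"az":0}]'

```text
clock: 11.83
position: [577.0, 71.0, 219.6]
ee_rot: [-0.107, 0.994, -0.0, -0.001]
contact_force: [0.7, -0.0, 0.3]
gripper_width: 63.8
grasp_force: 0.0
```

Request:
send_rows --targets '[{"gripper":-0.5,"x":0,"y":0,"z":3.5,"ax":0,"ay":0,"az":0},{"gripper":-0.5,"x":0,"y":0,"z":3.5,"ax":0,"ay":0,"az":0},{"gripper":-0.5,"x":0,"y":0,"z":3.5,"ax":0,"ay":0,"az":0},{"gripper":-0.5,"x":0,"y":0,"z":2,"ax":0,"ay":0,"az":0},{"gripper":-0.5,"x":0,"y":0,"z":0,"ax":0,"ay":0,"az":0}]'

```text
clock: 12.25
position: [574.6, 70.9, 89.9]
ee_rot: [-0.106, 0.994, -0.001, -0.006]
contact_force: [-0.3, -0.1, -0.4]
gripper_width: 63.9
grasp_force: 0.0
```

```bash
python3 - <<'E'
from h import *
plan((*press(-13,0),28,102.2))
P=np.load('topP.npy')
im,d=arm.get_image('top');P=world('top',d)
q=P[(P[...,2]>2)&(P[...,2]<25)&(P[...,0]>590)&(P[...,0]<720)&(P[...,1]<-50)&(P[...,1]>-240)]
c=np.linalg.norm(im[...,:].astype(float)-im[185,310],axis=-1)
m=(c<45)&(P[...,1]<-50)&(P[...,1]>-240)&(P[...,0]>590)&(P[...,0]<720)&(P[...,2]<25)
print('two-bay',m.sum(),cv2.minAreaRect(P[m][:,:2].astype('float32')),np.percentile(P[m],[1,99],0))
c=np.linalg.norm(im.astype(float)-im[224,392],axis=-1)
m=(c<40)&(P[...,1]<-280)&(P[...,1]>-400)&(P[...,0]>390)&(P[...,0]<690)&(P[...,2]<25)&(P[...,2]>-3)
print('long',m.sum(),cv2.minAreaRect(P[m][:,:2].astype('float32')),np.percentile(P[m],[1,99],0))
E
```

```text
at [574.6  70.9  89.9] theta 102.2 j1,6 [  23. -101.] F [-0.3 -0.1 -0.4] w 63.9 t 12.25
az -0.0 in 1 | xyz cm [-0.47  0.06  6.19] -> 2 rows of [-0.23  0.03  3.1 ]
two-bay 1933 ((653.7900390625, -149.98435974121094), (160.6317901611328, 102.50825500488281), 88.72074127197266) [[ 603.72548936 -226.89872807   -2.96007152]
 [ 699.00892736  -71.68191225   20.75158806]]
long 3099 ((541.4940795898438, -339.8555908203125), (99.72506713867188, 254.6437530517578), 87.0977554321289) [[ 417.06951119 -386.58562552   -2.08364147]
 [ 662.20354324 -288.64660129   20.43721621]]
```

Request:
send_rows --targets '[{"gripper":-0.5,"x":-0.3,"y":0,"z":3,"ax":0,"ay":0,"az":0},{"gripper":-0.5,"x":0,"y":0,"z":2.2,"ax":0,"ay":0,"az":0},{"gripper":-0.5,"x":0,"y":0,"z":1,"ax":0,"ay":0,"az":0},{"gripper":-0.5,"x":0,"y":0,"z":0,"ax":0,"ay":0,"az":0},{"gripper":1,"x":0,"y":0,"z":0,"ax":0,"ay":0,"az":0}]'

```text
clock: 12.72
position: [582.7, 73.3, 34.9]
ee_rot: [-0.107, 0.994, -0.0, 0.001]
contact_force: [0.1, -0.4, 1.2]
gripper_width: 53.5
grasp_force: 0.0
```

Request:
send_rows --targets '[{"gripper":1,"x":0,"y":0,"z":0,"ax":0,"ay":0,"az":0},{"gripper":1,"x":0,"y":0,"z":0,"ax":0,"ay":0,"az":0},{"gripper":1,"x":0,"y":0,"z":0,"ax":0,"ay":0,"az":0}]'

```text
clock: 12.97
position: [583.4, 73.7, 35.9]
ee_rot: [-0.107, 0.994, 0.0, 0.002]
contact_force: [0.0, 1.4, 5.5]
gripper_width: 42.9
grasp_force: 63.7
```

Request:
send_rows --targets '[{"gripper":1,"x":0,"y":0,"z":-2.5,"ax":0,"ay":0,"az":0},{"gripper":1,"x":0,"y":0,"z":-3,"ax":0,"ay":0,"az":0},{"gripper":1,"x":0,"y":0,"z":-3,"ax":0,"ay":0,"az":0},{"gripper":1,"x":0,"y":0,"z":-2.5,"ax":0,"ay":0,"az":0},{"gripper":1,"x":0,"y":0,"z":0,"ax":0,"ay":0,"az":0}]'

```text
clock: 13.38
position: [584.5, 73.7, 149.3]
ee_rot: [-0.107, 0.994, 0.001, 0.005]
contact_force: [1.2, 0.7, -3.8]
gripper_width: 43.0
grasp_force: 63.5
```

```bash
python3 - <<'E'
from h import *
plan((652,-110.5,138,90),(652,-110.5,25,90))
E
```

```text
at [584.5  73.7 149.3] theta 102.3 j1,6 [  23. -101.] F [ 1.2  0.7 -3.8] w 43.0 t 13.3833
az 12.3 in 2 | xyz cm [ -6.75 -18.42   1.13] -> 5 rows of [-1.35 -3.68  0.23]
az -0.0 in 0 | xyz cm [ 0.   0.  11.3] -> 3 rows of [0.   0.   3.77]
```

Request:
send_rows --targets '[{"gripper":1,"x":0,"y":0,"z":0,"ax":0,"ay":0,"az":6.15},{"gripper":1,"x":0,"y":0,"z":0,"ax":0,"ay":0,"az":6.15},{"gripper":1,"x":-1.35,"y":-3.68,"z":0.2,"ax":0,"ay":0,"az":0},{"gripper":1,"x":-1.35,"y":-3.68,"z":0.2,"ax":0,"ay":0,"az":0},{"gripper":1,"x":-1.35,"y":-3.68,"z":0.2,"ax":0,"ay":0,"az":0}]'

```text
clock: 13.8
position: [620.8, -37.9, 135.5]
ee_rot: [-0.0, 1.0, 0.0, -0.002]
contact_force: [0.1, 0.9, -5.6]
gripper_width: 42.9
grasp_force: 63.5
```

Request:
send_rows --targets '[{"gripper":1,"x":-1.35,"y":-3.68,"z":0.2,"ax":0,"ay":0,"az":0},{"gripper":1,"x":-1.35,"y":-3.68,"z":0.2,"ax":0,"ay":0,"az":0},{"gripper":1,"x":0,"y":0,"z":3,"ax":0,"ay":0,"az":0},{"gripper":1,"x":0,"y":0,"z":3,"ax":0,"ay":0,"az":0},{"gripper":1,"x":0,"y":0,"z":1,"ax":0,"ay":0,"az":0}]'

```text
clock: 14.22
position: [643.5, -111.8, 56.2]
ee_rot: [0.003, 1.0, 0.001, -0.007]
contact_force: [-2.8, -0.5, -7.2]
gripper_width: 42.7
grasp_force: 63.5
```

Request:
send_rows --targets '[{"gripper":1,"x":0,"y":0,"z":0,"ax":0,"ay":0,"az":0},{"gripper":1,"x":0,"y":0,"z":0,"ax":0,"ay":0,"az":0},{"gripper":1,"x":0,"y":0,"z":0,"ax":0,"ay":0,"az":0}]'

```text
clock: 14.47
position: [650.4, -110.6, 65.3]
ee_rot: [-0.0, 1.0, -0.0, 0.001]
contact_force: [0.4, -0.4, -4.9]
gripper_width: 43.1
grasp_force: 63.7
```

```bash
python3 - <<'E'
from h import *
plan((655,-110.5,29,90))
im,d=cap('side','s4.png');cv2.imwrite('pics/s4c.png',cv2.resize(im[150:350,150:400,::-1],None,fx=2.4,fy=2.4))
E
```

```text
at [ 650.4 -110.6   65.3] theta 90.0 j1,6 [  4. -94.] F [ 0.4 -0.4 -4.9] w 43.1 t 14.4667
az 0.0 in 1 | xyz cm [-0.46  0.01  3.63] -> 1 rows of [-0.46  0.01  3.63]
```

View pics/s4c.png

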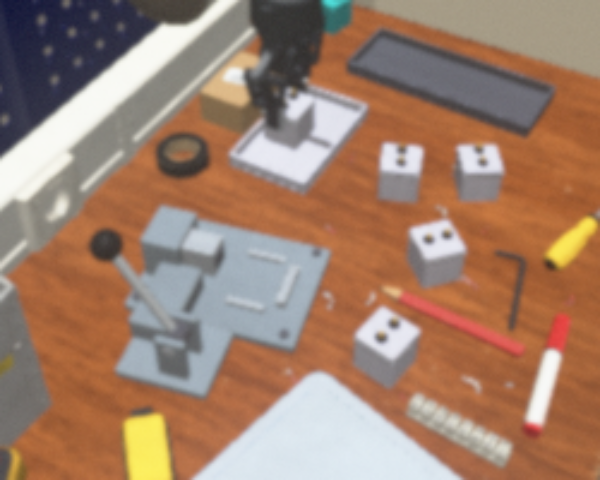

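The can (crop 290,120) hangs over the left bay and the lever is back at rest (105,243). Lower, release, and rise.

Request:
send_rows --targets '[{"gripper":1,"x":-0.4,"y":0,"z":2,"ax":0,"ay":0,"az":0},{"gripper":1,"x":0,"y":0,"z":1,"ax":0,"ay":0,"az":0},{"gripper":1,"x":0,"y":0,"z":0.4,"ax":0,"ay":0,"az":0},{"gripper":1,"x":0,"y":0,"z":0,"ax":0,"ay":0,"az":0},{"gripper":1,"x":0,"y":0,"z":0,"ax":0,"ay":0,"az":0}]'

```text
clock: 14.93
position: [653.2, -111.0, 30.2]
ee_rot: [0.0, 1.0, -0.0, 0.0]
contact_force: [-0.2, -0.3, -4.9]
gripper_width: 43.1
grasp_force: 63.6
```

Request:
send_rows --targets '[{"gripper":1,"x":0,"y":0,"z":0.2,"ax":0,"ay":0,"az":0},{"gripper":1,"x":0,"y":0,"z":0.15,"ax":0,"ay":0,"az":0},{"gripper":1,"x":0,"y":0,"z":0,"ax":0,"ay":0,"az":0},{"gripper":-0.4,"x":0,"y":0,"z":0,"ax":0,"ay":0,"az":0},{"gripper":-0.4,"x":0,"y":0,"z":0,"ax":0,"ay":0,"az":0}]'

```text
clock: 15.35
position: [654.2, -111.2, 27.5]
ee_rot: [0.0, 1.0, -0.0, 0.002]
contact_force: [0.2, -0.6, -0.1]
gripper_width: 59.8
grasp_force: 0.0
```

Request:
send_rows --targets '[{"gripper":-0.4,"x":0,"y":0,"z":0,"ax":0,"ay":0,"az":0},{"gripper":-0.4,"x":0,"y":0,"z":-2,"ax":0,"ay":0,"az":0},{"gripper":-0.5,"x":0,"y":0,"z":-4,"ax":0,"ay":0,"az":0},{"gripper":-0.5,"x":0,"y":0,"z":-4,"ax":0,"ay":0,"az":0},{"gripper":-0.5,"x":0,"y":0,"z":0,"ax":0,"ay":0,"az":0}]'

```text
clock: 15.77
position: [658.8, -111.8, 136.5]
ee_rot: [-0.0, 1.0, -0.001, 0.009]
contact_force: [1.3, 0.7, 1.8]
gripper_width: 64.2
grasp_force: 0.0
```

```bash
python3 - <<'E'
from h import *
[print(*b) for b in blobs(world('top',cap('top')[1]),38,55)]
plan((514,-131,110,111),(514,-131,15,111))
E
```

```text
[ 643. -109.] [43. 35.] 88.2 50.8 155 (308, 188)
[632. 168.] [31. 36.] 89.9 40.3 77 (208, 193)
[ 514. -130.] [44. 44.] 21.0 47.4 264 (318, 234)
[ 439. -174.] [44. 44.] 30.7 47.4 272 (334, 261)
[432. -39.] [44. 44.] 47.4 47.7 264 (284, 265)
at [ 656.9 -111.3  132.7] theta 90.0 j1,6 [  4. -94.] F [ 0.3  1.  -1.1] w 64.2 t 15.8167
az -21.0 in 3 | xyz cm [14.04  3.28  2.27] -> 4 rows of [3.51 0.82 0.57]
az -0.0 in 0 | xyz cm [-0.   0.   9.5] -> 3 rows of [-0.    0.    3.17]
```

Request:
send_rows --targets '[{"gripper":-0.5,"x":0,"y":0,"z":0,"ax":0,"ay":0,"az":-7},{"gripper":-0.5,"x":0,"y":0,"z":0,"ax":0,"ay":0,"az":-7},{"gripper":-0.5,"x":0,"y":0,"z":0,"ax":0,"ay":0,"az":-7},{"gripper":-0.5,"x":3.5,"y":0.82,"z":0.4,"ax":0,"ay":0,"az":0},{"gripper":-0.5,"x":3.5,"y":0.82,"z":0.4,"ax":0,"ay":0,"az":0}]'

```text
clock: 16.23
position: [581.8, -120.6, 116.9]
ee_rot: [-0.182, 0.983, -0.0, -0.0]
contact_force: [-0.6, -0.0, -0.7]
gripper_width: 64.1
grasp_force: 0.0
```

Request:
send_rows --targets '[{"gripper":-0.5,"x":3.5,"y":0.82,"z":0.4,"ax":0,"ay":0,"az":0},{"gripper":-0.5,"x":3.5,"y":0.82,"z":0.4,"ax":0,"ay":0,"az":0},{"gripper":-0.5,"x":0,"y":0,"z":2,"ax":0,"ay":0,"az":0},{"gripper":-0.5,"x":0,"y":0,"z":0,"ax":0,"ay":0,"az":0},{"gripper":-0.5,"x":0,"y":0,"z":0,"ax":0,"ay":0,"az":0}]'

```text
clock: 16.65
position: [510.5, -130.6, 89.9]
ee_rot: [-0.182, 0.983, -0.0, -0.001]
contact_force: [0.8, 0.2, 0.1]
gripper_width: 64.2
grasp_force: 0.0
```

```bash
python3 - <<'E'
from h import *
im,d=cap('top','t5.png');cv2.imwrite('pics/t5c.png',cv2.resize(im[155:320,140:420,::-1],None,fx=2.85,fy=2.85))
[print(*b) for b in blobs(world('top',d),38,55)]
plan((514,-130.5,15,111))
E
```

```text
[ 647. -110.] [44. 44.] 88.9 50.6 265 (309, 184)
[632. 143.] [39. 29.] 29.2 39.7 81 (216, 193)
[629.  83.] [34. 28.] 13.5 52.2 103 (238, 193)
[ 439. -173.] [44. 44.] 32.2 47.5 266 (334, 261)
[432. -39.] [44. 44.] 47.4 48.0 266 (284, 265)
at [ 511.8 -130.5   90.5] theta 111.0 j1,6 [  3. -72.] F [0.1 0.  0.3] w 64.2 t 16.7
az -0.0 in 1 | xyz cm [-0.21 -0.08  7.55] -> 2 rows of [-0.11 -0.04  3.78]
```

View pics/t5c.png

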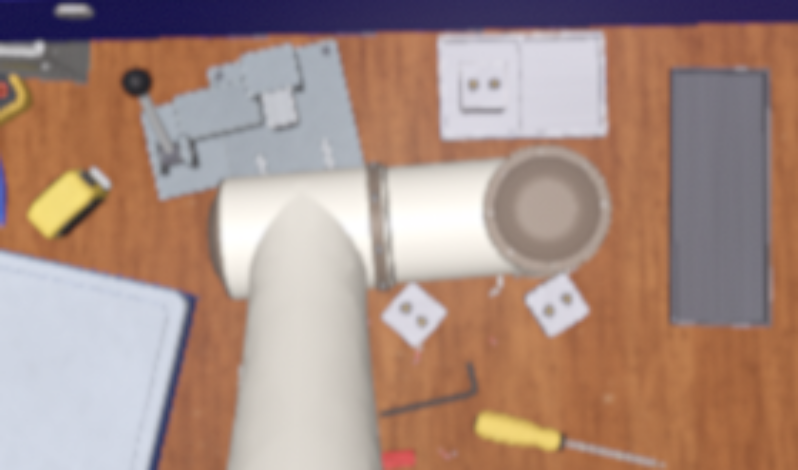

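The first can sits in the left bay (crop 485,87), and the arm merely hides the fifth can. Grasp the next one.

Request:
send_rows --targets '[{"gripper":-0.5,"x":-0.2,"y":-0.1,"z":3.5,"ax":0,"ay":0,"az":0},{"gripper":-0.5,"x":0,"y":0,"z":3,"ax":0,"ay":0,"az":0},{"gripper":-0.5,"x":0,"y":0,"z":1,"ax":0,"ay":0,"az":0},{"gripper":-0.5,"x":0,"y":0,"z":0,"ax":0,"ay":0,"az":0},{"gripper":1,"x":0,"y":0,"z":0,"ax":0,"ay":0,"az":0}]'

```text
clock: 17.12
position: [514.1, -130.7, 15.6]
ee_rot: [-0.182, 0.983, -0.0, 0.0]
contact_force: [0.1, 0.0, 0.5]
gripper_width: 53.3
grasp_force: 0.0
```

Request:
send_rows --targets '[{"gripper":1,"x":0,"y":0,"z":0,"ax":0,"ay":0,"az":0},{"gripper":1,"x":0,"y":0,"z":0,"ax":0,"ay":0,"az":0},{"gripper":1,"x":0,"y":0,"z":0,"ax":0,"ay":0,"az":0},{"gripper":1,"x":0,"y":0,"z":0,"ax":0,"ay":0,"az":0}]'

```text
clock: 17.45
position: [514.3, -130.6, 16.9]
ee_rot: [-0.182, 0.983, -0.0, 0.002]
contact_force: [0.8, 1.1, 5.9]
gripper_width: 43.3
grasp_force: 61.9
```

Request:
send_rows --targets '[{"gripper":1,"x":0,"y":0,"z":-3,"ax":0,"ay":0,"az":0},{"gripper":1,"x":0,"y":0,"z":-3,"ax":0,"ay":0,"az":0},{"gripper":1,"x":0,"y":0,"z":-3,"ax":0,"ay":0,"az":0},{"gripper":1,"x":0,"y":0,"z":0,"ax":0,"ay":0,"az":0},{"gripper":1,"x":0,"y":0,"z":0,"ax":0,"ay":0,"az":0}]'

```text
clock: 17.87
position: [513.6, -130.5, 107.2]
ee_rot: [-0.182, 0.983, -0.0, 0.002]
contact_force: [0.5, -0.3, -1.2]
gripper_width: 43.0
grasp_force: 61.6
```

```bash
python3 - <<'E'
from h import *
print('long');plan((615,-342,115,87.1),(615,-342,20,87.1))
n=press(-15,0);print('press');plan((*n,140,102.2))
E
```

```text
long
at [ 513.6 -130.5  107.2] theta 110.9 j1,6 [  3. -72.] F [ 0.5 -0.3 -1.2] w 43.0 t 17.8667
az 23.8 in 4 | xyz cm [-11.2  -20.61  -0.78] -> 6 rows of [-1.87 -3.43 -0.13]
az -0.0 in 0 | xyz cm [0.  0.  9.5] -> 3 rows of [0.   0.   3.17]
press
at [ 513.6 -130.5  107.2] theta 110.9 j1,6 [  3. -72.] F [ 0.5 -0.3 -1.2] w 43.0 t 17.8667
az 8.7 in 2 | xyz cm [-10.48  18.46  -3.28] -> 6 rows of [-1.75  3.08 -0.55]
```

Empty (1.2 N). It goes into the far slot of the long tray.

Request:
send_rows --targets '[{"gripper":1,"x":0,"y":0,"z":-0.8,"ax":0,"ay":0,"az":6},{"gripper":1,"x":0,"y":0,"z":0,"ax":0,"ay":0,"az":6},{"gripper":1,"x":0,"y":0,"z":0,"ax":0,"ay":0,"az":6},{"gripper":1,"x":0,"y":0,"z":0,"ax":0,"ay":0,"az":5.8},{"gripper":1,"x":-1.87,"y":-3.43,"z":0,"ax":0,"ay":0,"az":0}]'

```text
clock: 18.28
position: [525.9, -162.3, 111.4]
ee_rot: [0.025, 1.0, 0.001, -0.003]
contact_force: [1.1, 0.6, -2.1]
gripper_width: 43.0
grasp_force: 61.7
```

Request:
send_rows --targets '[{"gripper":1,"x":-1.87,"y":-3.43,"z":0,"ax":0,"ay":0,"az":0},{"gripper":1,"x":-1.87,"y":-3.43,"z":0,"ax":0,"ay":0,"az":0},{"gripper":1,"x":-1.87,"y":-3.43,"z":0,"ax":0,"ay":0,"az":0},{"gripper":1,"x":-1.87,"y":-3.43,"z":0,"ax":0,"ay":0,"az":0},{"gripper":1,"x":-1.87,"y":-3.43,"z":0,"ax":0,"ay":0,"az":0}]'

```text
clock: 18.7
position: [613.8, -343.0, 110.7]
ee_rot: [0.025, 1.0, 0.001, -0.002]
contact_force: [0.7, -0.1, -1.6]
gripper_width: 43.0
grasp_force: 61.7
```

Request:
send_rows --targets '[{"gripper":1,"x":0,"y":0,"z":3,"ax":0,"ay":0,"az":0},{"gripper":1,"x":0,"y":0,"z":2.5,"ax":0,"ay":0,"az":0},{"gripper":1,"x":0,"y":0,"z":0,"ax":0,"ay":0,"az":0},{"gripper":1,"x":0,"y":0,"z":0,"ax":0,"ay":0,"az":0}]'

```text
clock: 19.03
position: [612.2, -341.2, 54.7]
ee_rot: [0.025, 1.0, 0.001, -0.004]
contact_force: [0.9, 0.5, -0.7]
gripper_width: 43.3
grasp_force: 61.8
```

```bash
python3 - <<'E'
from h import *
plan((615,-342,22,87.1))
E
```

```text
at [ 612.2 -341.2   54.7] theta 87.1 j1,6 [-16. -77.] F [ 0.9  0.5 -0.7] w 43.3 t 19.0333
az 0.0 in 1 | xyz cm [-0.28 -0.06  3.27] -> 1 rows of [-0.28 -0.06  3.27]
```

Request:
send_rows --targets '[{"gripper":1,"x":-0.1,"y":0,"z":1.5,"ax":0,"ay":0,"az":0},{"gripper":1,"x":0,"y":0,"z":1.2,"ax":0,"ay":0,"az":0},{"gripper":1,"x":0,"y":0,"z":0.5,"ax":0,"ay":0,"az":0},{"gripper":1,"x":0,"y":0,"z":0.2,"ax":0,"ay":0,"az":0},{"gripper":1,"x":0,"y":0,"z":0,"ax":0,"ay":0,"az":0}]'

```text
clock: 19.45
position: [615.5, -341.6, 24.3]
ee_rot: [0.025, 1.0, -0.0, -0.0]
contact_force: [-0.2, -0.4, -1.2]
gripper_width: 43.0
grasp_force: 61.8
```

Request:
send_rows --targets '[{"gripper":-0.4,"x":0,"y":0,"z":0,"ax":0,"ay":0,"az":0},{"gripper":-0.4,"x":0,"y":0,"z":0,"ax":0,"ay":0,"az":0},{"gripper":-0.4,"x":0,"y":0,"z":0,"ax":0,"ay":0,"az":0},{"gripper":-0.4,"x":0,"y":0,"z":-2,"ax":0,"ay":0,"az":0},{"gripper":-0.5,"x":0,"y":0,"z":-4,"ax":0,"ay":0,"az":0}]'

```text
clock: 19.87
position: [612.2, -340.4, 79.4]
ee_rot: [0.026, 1.0, 0.002, -0.005]
contact_force: [0.8, -0.5, -0.9]
gripper_width: 64.2
grasp_force: 0.0
```

Request:
send_rows --targets '[{"gripper":-0.5,"x":0,"y":0,"z":-3,"ax":0,"ay":0,"az":0},{"gripper":-0.5,"x":0,"y":0,"z":0,"ax":0,"ay":0,"az":0},{"gripper":-0.5,"x":0,"y":0,"z":0,"ax":0,"ay":0,"az":0}]'

```text
clock: 20.12
position: [617.2, -342.5, 118.1]
ee_rot: [0.025, 1.0, -0.001, 0.003]
contact_force: [0.9, 0.4, -0.3]
gripper_width: 64.0
grasp_force: 0.0
```

```bash
python3 - <<'E'
from h import *
[print(*b) for b in blobs(world('top',cap('top')[1]),38,55)]
plan((439,-173.5,110,121.8),(439,-173.5,15,121.8))
E
```

```text
[ 647. -110.] [44. 44.] 88.7 50.5 248 (309, 184)
[629.  83.] [35. 28.] 11.4 52.1 109 (238, 193)
[629. 136.] [31. 49.] 21.9 40.0 76 (217, 193)
[ 604. -340.] [45. 24.] 85.0 50.1 131 (394, 199)
[432. -39.] [44. 44.] 47.4 47.7 267 (284, 265)
[427.  89.] [45. 44.] 78.8 47.9 270 (237, 268)
at [ 615.9 -341.9  115.7] theta 87.1 j1,6 [-16. -77.] F [-0.5 -0.5 -0.4] w 63.9 t 20.1667
az -34.7 in 5 | xyz cm [ 6.16 23.63  0.57] -> 6 rows of [1.03 3.94 0.09]
az -0.0 in 0 | xyz cm [-0.   0.   9.5] -> 3 rows of [-0.    0.    3.17]
```

Request:
send_rows --targets '[{"gripper":-0.5,"x":0,"y":0,"z":0,"ax":0,"ay":0,"az":-7},{"gripper":-0.5,"x":0,"y":0,"z":0,"ax":0,"ay":0,"az":-7},{"gripper":-0.5,"x":0,"y":0,"z":0,"ax":0,"ay":0,"az":-7},{"gripper":-0.5,"x":0,"y":0,"z":0,"ax":0,"ay":0,"az":-7},{"gripper":-0.5,"x":0,"y":0,"z":0,"ax":0,"ay":0,"az":-6.7}]'

```text
clock: 20.58
position: [614.6, -341.5, 112.3]
ee_rot: [-0.277, 0.961, 0.001, -0.001]
contact_force: [0.5, -0.7, 0.5]
gripper_width: 63.9
grasp_force: 0.0
```

Request:
send_rows --targets '[{"gripper":-0.5,"x":1.03,"y":3.94,"z":0,"ax":0,"ay":0,"az":0},{"gripper":-0.5,"x":1.03,"y":3.94,"z":0,"ax":0,"ay":0,"az":0},{"gripper":-0.5,"x":1.03,"y":3.94,"z":0,"ax":0,"ay":0,"az":0},{"gripper":-0.5,"x":0,"y":0,"z":0,"ax":0,"ay":0,"az":0}]'

```text
clock: 20.92
position: [517.2, -253.0, 110.7]
ee_rot: [-0.274, 0.962, 0.005, -0.006]
contact_force: [-0.8, -0.3, -1.2]
gripper_width: 64.0
grasp_force: 0.0
```

```bash
python3 - <<'E'
from h import *
[print(*b) for b in blobs(world('top',cap('top')[1]),38,55)]
P=world('side',cap('side')[1]);[print('side',*b) for b in blobs(P,43,52,yr=(-400,-140),xr=(380,660))]
plan((439,-173.5,110,121.8),(439,-173.5,15,121.8))
E
```

```text
[ 655. -110.] [44. 29.] 88.3 51.4 148 (309, 181)
[628. 136.] [33. 64.] 41.1 39.7 99 (217, 194)
[628.  87.] [35. 35.] 12.0 51.6 126 (237, 193)
[ 619. -340.] [44. 33.] 87.8 50.9 171 (394, 191)
[ 439. -174.] [44. 44.] 31.2 48.2 235 (336, 261)
[440. -22.] [18. 44.] 74.4 47.9 73 (279, 263)
[427.  89.] [45. 44.] 79.7 47.5 270 (237, 268)
side [ 609. -331.] [59. 33.] 38.2 49.3 73 (315, 167)
side [ 443. -174.] [43. 44.] 32.6 47.9 190 (349, 216)
at [ 525.1 -256.7  113.4] theta 121.9 j1,6 [-10. -48.] F [ 1.4 -0.3  0.4] w 64.1 t 21.0167
az 0.1 in 1 | xyz cm [ 2.93 11.61  0.34] -> 3 rows of [0.98 3.87 0.11]
az -0.0 in 0 | xyz cm [-0.   0.   9.5] -> 3 rows of [-0.    0.    3.17]
```

Request:
send_rows --targets '[{"gripper":-0.5,"x":0.98,"y":3.87,"z":0.1,"ax":0,"ay":0,"az":0},{"gripper":-0.5,"x":0.98,"y":3.87,"z":0.1,"ax":0,"ay":0,"az":0},{"gripper":-0.5,"x":0.98,"y":3.87,"z":0.1,"ax":0,"ay":0,"az":0},{"gripper":-0.5,"x":0,"y":0,"z":3,"ax":0,"ay":0,"az":0},{"gripper":-0.5,"x":0,"y":0,"z":0,"ax":0,"ay":0,"az":0}]'

```text
clock: 21.43
position: [438.1, -173.7, 78.6]
ee_rot: [-0.274, 0.962, 0.001, -0.003]
contact_force: [0.1, -0.1, -0.6]
gripper_width: 64.1
grasp_force: 0.0
```

Request:
send_rows --targets '[{"gripper":-0.5,"x":0,"y":0,"z":0,"ax":0,"ay":0,"az":0},{"gripper":-0.5,"x":0,"y":0,"z":0,"ax":0,"ay":0,"az":0}]'

```text
clock: 21.6
position: [442.9, -175.4, 81.6]
ee_rot: [-0.274, 0.962, -0.0, 0.0]
contact_force: [0.7, 0.1, -0.3]
gripper_width: 63.9
grasp_force: 0.0
```

```bash
python3 - <<'E'
from h import *
plan((440,-173.5,16,121.8))
E
```

```text
at [ 442.9 -175.4   81.6] theta 121.8 j1,6 [ -2. -56.] F [ 0.7  0.1 -0.3] w 63.9 t 21.6
az 0.0 in 1 | xyz cm [0.14 0.31 6.56] -> 2 rows of [0.07 0.16 3.28]
```

Request:
send_rows --targets '[{"gripper":-0.5,"x":0.1,"y":0.2,"z":3,"ax":0,"ay":0,"az":0},{"gripper":-0.5,"x":0,"y":0,"z":2.6,"ax":0,"ay":0,"az":0},{"gripper":-0.5,"x":0,"y":0,"z":0.9,"ax":0,"ay":0,"az":0},{"gripper":-0.5,"x":0,"y":0,"z":0,"ax":0,"ay":0,"az":0},{"gripper":1,"x":0,"y":0,"z":0,"ax":0,"ay":0,"az":0}]'

```text
clock: 22.02
position: [440.1, -174.0, 16.5]
ee_rot: [-0.274, 0.962, -0.0, 0.0]
contact_force: [-0.0, -0.4, 0.1]
gripper_width: 53.4
grasp_force: 0.0
```

Request:
send_rows --targets '[{"gripper":1,"x":0,"y":0,"z":0,"ax":0,"ay":0,"az":0},{"gripper":1,"x":0,"y":0,"z":0,"ax":0,"ay":0,"az":0},{"gripper":1,"x":0,"y":0,"z":0,"ax":0,"ay":0,"az":0},{"gripper":1,"x":0,"y":0,"z":0,"ax":0,"ay":0,"az":0}]'

```text
clock: 22.35
position: [440.3, -173.6, 17.5]
ee_rot: [-0.274, 0.962, -0.001, 0.002]
contact_force: [0.8, -1.1, 5.3]
gripper_width: 43.3
grasp_force: 61.8
```

Request:
send_rows --targets '[{"gripper":1,"x":0,"y":0,"z":-3,"ax":0,"ay":0,"az":0},{"gripper":1,"x":0,"y":0,"z":-3,"ax":0,"ay":0,"az":0},{"gripper":1,"x":0,"y":0,"z":-3,"ax":0,"ay":0,"az":0},{"gripper":1,"x":0,"y":0,"z":0,"ax":0,"ay":0,"az":0},{"gripper":1,"x":0,"y":0,"z":0,"ax":0,"ay":0,"az":0}]'

```text
clock: 22.77
position: [439.5, -173.3, 107.9]
ee_rot: [-0.274, 0.962, -0.0, 0.002]
contact_force: [-0.7, 0.3, -2.4]
gripper_width: 43.2
grasp_force: 61.8
```

```bash
python3 - <<'E'
from h import *
print('long');plan((540,-338,115,87.1))
n=press(-15,0);print('press');plan((*n,140,102.2))
E
```

```text
long
at [ 439.5 -173.3  107.9] theta 121.8 j1,6 [ -2. -56.] F [-0.7  0.3 -2.4] w 43.2 t 22.7667
az 34.7 in 5 | xyz cm [-10.87 -15.94  -0.71] -> 5 rows of [-2.17 -3.19 -0.14]
press
at [ 439.5 -173.3  107.9] theta 121.8 j1,6 [ -2. -56.] F [-0.7  0.3 -2.4] w 43.2 t 22.7667
az 19.6 in 3 | xyz cm [-18.63  21.07  -3.21] -> 7 rows of [-2.66  3.01 -0.46]
```

Request:
send_rows --targets '[{"gripper":1,"x":0,"y":0,"z":0,"ax":0,"ay":0,"az":7},{"gripper":1,"x":0,"y":0,"z":0,"ax":0,"ay":0,"az":7},{"gripper":1,"x":0,"y":0,"z":0,"ax":0,"ay":0,"az":7},{"gripper":1,"x":0,"y":0,"z":0,"ax":0,"ay":0,"az":7},{"gripper":1,"x":0,"y":0,"z":0,"ax":0,"ay":0,"az":6.7}]'

```text
clock: 23.18
position: [437.3, -173.2, 104.6]
ee_rot: [0.028, 1.0, 0.0, -0.002]
contact_force: [0.4, 0.7, -1.6]
gripper_width: 43.2
grasp_force: 61.8
```

Request:
send_rows --targets '[{"gripper":1,"x":-2.17,"y":-3.19,"z":0,"ax":0,"ay":0,"az":0},{"gripper":1,"x":-2.17,"y":-3.19,"z":0,"ax":0,"ay":0,"az":0},{"gripper":1,"x":-2.17,"y":-3.19,"z":0,"ax":0,"ay":0,"az":0},{"gripper":1,"x":-2.17,"y":-3.19,"z":0,"ax":0,"ay":0,"az":0},{"gripper":1,"x":-2.17,"y":-3.19,"z":0,"ax":0,"ay":0,"az":0}]'

```text
clock: 23.6
position: [538.6, -339.1, 103.9]
ee_rot: [0.025, 1.0, 0.001, -0.002]
contact_force: [1.2, 1.0, -1.3]
gripper_width: 42.9
grasp_force: 61.7
```

Request:
send_rows --targets '[{"gripper":1,"x":0,"y":0,"z":3,"ax":0,"ay":0,"az":0},{"gripper":1,"x":0,"y":0,"z":2,"ax":0,"ay":0,"az":0},{"gripper":1,"x":0,"y":0,"z":0,"ax":0,"ay":0,"az":0},{"gripper":1,"x":0,"y":0,"z":0,"ax":0,"ay":0,"az":0}]'

```text
clock: 23.93
position: [537.2, -337.6, 53.4]
ee_rot: [0.025, 1.0, 0.001, -0.003]
contact_force: [0.6, 0.1, -1.1]
gripper_width: 43.0
grasp_force: 61.8
```

```bash
python3 - <<'E'
from h import *
plan((540,-338,22,87.1))
E
```

```text
at [ 537.2 -337.6   53.4] theta 87.1 j1,6 [-18. -75.] F [ 0.6  0.1 -1.1] w 43.0 t 23.9333
az 0.0 in 1 | xyz cm [-0.28 -0.03  3.14] -> 1 rows of [-0.28 -0.03  3.14]
```

Empty (1.1 N).

Request:
send_rows --targets '[{"gripper":1,"x":-0.1,"y":0,"z":1.5,"ax":0,"ay":0,"az":0},{"gripper":1,"x":0,"y":0,"z":1.2,"ax":0,"ay":0,"az":0},{"gripper":1,"x":0,"y":0,"z":0.5,"ax":0,"ay":0,"az":0},{"gripper":1,"x":0,"y":0,"z":0.2,"ax":0,"ay":0,"az":0},{"gripper":1,"x":0,"y":0,"z":0,"ax":0,"ay":0,"az":0}]'

```text
clock: 24.35
position: [540.2, -338.0, 22.4]
ee_rot: [0.025, 1.0, -0.0, -0.0]
contact_force: [0.3, -0.7, -1.0]
gripper_width: 43.0
grasp_force: 62.0
```

Request:
send_rows --targets '[{"gripper":-0.4,"x":0,"y":0,"z":0,"ax":0,"ay":0,"az":0},{"gripper":-0.4,"x":0,"y":0,"z":0,"ax":0,"ay":0,"az":0},{"gripper":-0.4,"x":0,"y":0,"z":0,"ax":0,"ay":0,"az":0},{"gripper":-0.4,"x":0,"y":0,"z":-2,"ax":0,"ay":0,"az":0},{"gripper":-0.5,"x":0,"y":0,"z":-4,"ax":0,"ay":0,"az":0}]'

```text
clock: 24.77
position: [536.9, -336.8, 78.0]
ee_rot: [0.026, 1.0, 0.002, -0.005]
contact_force: [-0.4, -0.3, -1.5]
gripper_width: 63.9
grasp_force: 0.0
```

Request:
send_rows --targets '[{"gripper":-0.5,"x":0,"y":0,"z":-3,"ax":0,"ay":0,"az":0},{"gripper":-0.5,"x":0,"y":0,"z":0,"ax":0,"ay":0,"az":0},{"gripper":-0.5,"x":0,"y":0,"z":0,"ax":0,"ay":0,"az":0}]'

```text
clock: 25.02
position: [541.8, -338.8, 115.5]
ee_rot: [0.025, 1.0, -0.001, 0.003]
contact_force: [-0.1, -0.7, -1.3]
gripper_width: 63.8
grasp_force: 0.0
```

```bash
python3 - <<'E'
from h import *
[print(*b) for b in blobs(world('top',cap('top')[1]),38,55)]
plan((432,-39,110,137.4))
E
```

```text
[ 648. -110.] [44. 45.] 88.9 50.5 249 (309, 184)
[628.  89.] [35. 39.] 12.2 51.6 126 (237, 192)
[624. 148.] [41. 34.] 32.7 39.9 95 (215, 194)
[ 525. -335.] [44. 17.] 88.6 50.4 98 (393, 228)
[432. -39.] [44. 44.] 47.3 47.7 269 (284, 265)
[427.  89.] [44. 44.] 79.2 47.8 269 (237, 268)
at [ 540.5 -338.3  113.4] theta 87.1 j1,6 [-18. -75.] F [-0.1 -0.2 -0.2] w 64.0 t 25.0667
az -50.3 in 8 | xyz cm [-14.68  28.25   0.34] -> 8 rows of [-1.84  3.53  0.04]
```

Request:
send_rows --targets '[{"gripper":-0.5,"x":0,"y":0,"z":0,"ax":0,"ay":0,"az":7},{"gripper":-0.5,"x":0,"y":0,"z":0,"ax":0,"ay":0,"az":7},{"gripper":-0.5,"x":0,"y":0,"z":0,"ax":0,"ay":0,"az":7},{"gripper":-0.5,"x":0,"y":0,"z":0,"ax":0,"ay":0,"az":7},{"gripper":-0.5,"x":0,"y":0,"z":0,"ax":0,"ay":0,"az":7}]'

```text
clock: 25.48
position: [539.3, -337.8, 110.5]
ee_rot: [0.327, 0.945, 0.0, -0.002]
contact_force: [-0.0, 0.4, -0.4]
gripper_width: 63.8
grasp_force: 0.0
```

Request:
send_rows --targets '[{"gripper":-0.5,"x":0,"y":0,"z":0,"ax":0,"ay":0,"az":4.7},{"gripper":-0.5,"x":3.53,"y":1.84,"z":0,"ax":0,"ay":0,"az":0},{"gripper":-0.5,"x":3.53,"y":1.84,"z":0,"ax":0,"ay":0,"az":0},{"gripper":-0.5,"x":3.53,"y":1.84,"z":0,"ax":0,"ay":0,"az":0},{"gripper":-0.5,"x":3.53,"y":1.84,"z":0,"ax":0,"ay":0,"az":0}]'

```text
clock: 25.9
position: [484.1, -187.2, 110.6]
ee_rot: [0.364, 0.932, -0.0, -0.002]
contact_force: [-0.3, 1.5, 1.0]
gripper_width: 63.8
grasp_force: 0.0
```

Request:
send_rows --targets '[{"gripper":-0.5,"x":3.53,"y":1.84,"z":0,"ax":0,"ay":0,"az":0},{"gripper":-0.5,"x":3.53,"y":1.84,"z":0,"ax":0,"ay":0,"az":0},{"gripper":-0.5,"x":3.53,"y":1.84,"z":0,"ax":0,"ay":0,"az":0},{"gripper":-0.5,"x":3.53,"y":1.84,"z":0,"ax":0,"ay":0,"az":0},{"gripper":-0.5,"x":0,"y":0,"z":2,"ax":0,"ay":0,"az":0}]'

```text
clock: 26.32
position: [431.7, -34.1, 94.1]
ee_rot: [0.359, 0.933, 0.002, 0.002]
contact_force: [0.5, 0.2, 0.1]
gripper_width: 64.3
grasp_force: 0.0
```

Request:
send_rows --targets '[{"gripper":-0.5,"x":0,"y":0,"z":0,"ax":0,"ay":0,"az":0},{"gripper":-0.5,"x":0,"y":0,"z":0,"ax":0,"ay":0,"az":0},{"gripper":-0.5,"x":0,"y":0,"z":0,"ax":0,"ay":0,"az":0}]'

```text
clock: 26.57
position: [432.0, -39.4, 92.1]
ee_rot: [0.363, 0.932, -0.0, -0.0]
contact_force: [0.5, 0.1, -0.3]
gripper_width: 64.0
grasp_force: 0.0
```

```bash
python3 - <<'E'
from h import *
[print(*b) for b in blobs(world('top',cap('top')[1]),38,55)]
P=world('side',cap('side')[1]);[print('side',*b) for b in blobs(P,43,52,yr=(-400,120),xr=(380,560))]
plan((432,-39,16,47.4))
E
```

```text
[ 647. -110.] [44. 44.] 89.0 50.5 252 (309, 184)
[627.  88.] [37. 25.] 33.6 51.5 71 (236, 194)
[ 614. -340.] [43. 44.] 87.5 50.6 255 (394, 195)
[ 538. -336.] [44. 44.] 86.8 51.1 245 (394, 223)
[443.  91.] [19. 35.] 0.9 47.5 61 (234, 262)
side [439.   4.] [43. 46.] 42.1 48.1 274 (323, 261)
side [430.  89.] [46. 43.] 80.3 47.9 330 (311, 289)
at [432.3 -39.7  92.4] theta 47.3 j1,6 [  16. -149.] F [ 0.4 -0.4  0.5] w 63.9 t 26.6667
az -0.1 in 1 | xyz cm [0.07 0.03 7.64] -> 2 rows of [0.04 0.01 3.82]
```

Can D has been knocked: it is now near (436,4). A look is needed, since the pencil is there.

```bash
python3 - <<'E'
from h import *
im,d=cap('side','s6.png');cv2.imwrite('pics/s6c.png',cv2.resize(im[200:340,260:410,::-1],None,fx=4,fy=4))
print(arm.boxes_of('side','pencil')[:1])
P=world('side',d);[print('side',*b) for b in blobs(P,43,52,yr=(-400,120),xr=(380,560))]
E
```

```text
[{'rect': [316.1, 281.6, 49.3, 15.9], 'score': 0.56}]
side [439.   5.] [45. 45.] 41.6 47.9 273 (323, 261)
side [430.  89.] [46. 43.] 80.3 47.9 333 (311, 289)
```

View pics/s6c.png

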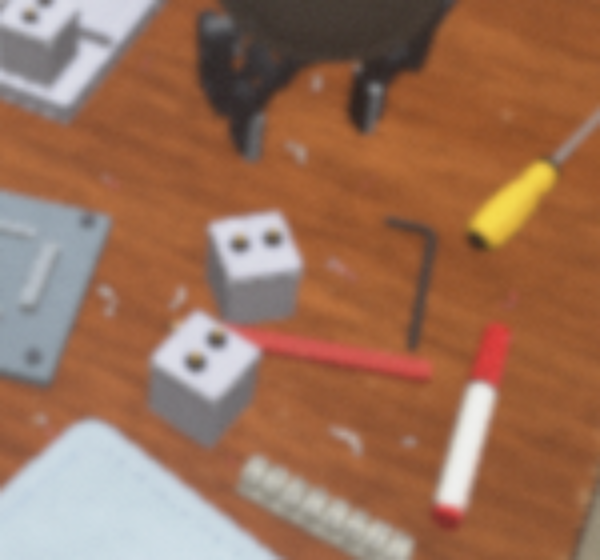

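Can D (crop 255,265) stands upright between the gripper and the shifted pencil (330,350), and can E is at (205,375). Fingertips will stay well above the pencil.

```bash
python3 - <<'E'
from h import *
plan((436.5,4,92,41.8))
E
```

```text
at [432.3 -39.7  92.5] theta 47.3 j1,6 [  16. -149.] F [ 0.2  0.2 -0.1] w 64.1 t 26.7667
az 5.5 in 1 | xyz cm [2.97 3.23 0.05] -> 2 rows of [1.49 1.61 0.02]
```

Request:
send_rows --targets '[{"gripper":-0.5,"x":0,"y":0,"z":0,"ax":0,"ay":0,"az":5.5},{"gripper":-0.5,"x":1.49,"y":1.61,"z":0,"ax":0,"ay":0,"az":0},{"gripper":-0.5,"x":1.49,"y":1.61,"z":0,"ax":0,"ay":0,"az":0},{"gripper":-0.5,"x":0,"y":0,"z":0,"ax":0,"ay":0,"az":0},{"gripper":-0.5,"x":0,"y":0,"z":0,"ax":0,"ay":0,"az":0}]'

```text
clock: 27.18
position: [436.3, 5.0, 92.5]
ee_rot: [0.407, 0.913, 0.0, 0.0]
contact_force: [-0.8, -0.2, 1.0]
gripper_width: 63.8
grasp_force: 0.0
```

Request:
send_rows --targets '[{"gripper":-0.5,"x":0,"y":0,"z":3,"ax":0,"ay":0,"az":0},{"gripper":-0.5,"x":0,"y":0,"z":2.5,"ax":0,"ay":0,"az":0},{"gripper":-0.5,"x":0,"y":0,"z":1.7,"ax":0,"ay":0,"az":0},{"gripper":-0.5,"x":0,"y":0,"z":0,"ax":0,"ay":0,"az":0},{"gripper":1,"x":0,"y":0,"z":0,"ax":0,"ay":0,"az":0}]'

```text
clock: 27.6
position: [435.5, 4.0, 19.9]
ee_rot: [0.408, 0.913, -0.001, -0.001]
contact_force: [0.5, -0.3, -0.1]
gripper_width: 53.1
grasp_force: 0.0
```

Request:
send_rows --targets '[{"gripper":1,"x":0,"y":0,"z":0,"ax":0,"ay":0,"az":0},{"gripper":1,"x":0,"y":0,"z":0,"ax":0,"ay":0,"az":0},{"gripper":1,"x":0,"y":0,"z":0,"ax":0,"ay":0,"az":0},{"gripper":1,"x":0,"y":0,"z":0,"ax":0,"ay":0,"az":0}]'

```text
clock: 27.93
position: [436.6, 4.9, 21.2]
ee_rot: [0.407, 0.913, 0.001, 0.001]
contact_force: [0.2, -2.1, 2.8]
gripper_width: 43.2
grasp_force: 62.6
```

Request:
send_rows --targets '[{"gripper":1,"x":0,"y":0,"z":-3,"ax":0,"ay":0,"az":0},{"gripper":1,"x":0,"y":0,"z":-3,"ax":0,"ay":0,"az":0},{"gripper":1,"x":0,"y":0,"z":-3,"ax":0,"ay":0,"az":0},{"gripper":1,"x":0,"y":0,"z":0,"ax":0,"ay":0,"az":0},{"gripper":1,"x":0,"y":0,"z":0,"ax":0,"ay":0,"az":0}]'

```text
clock: 28.35
position: [436.0, 5.3, 111.2]
ee_rot: [0.408, 0.913, 0.002, 0.001]
contact_force: [0.6, -0.2, -6.6]
gripper_width: 42.9
grasp_force: 64.7
```

```bash
python3 - <<'E'
from h import *
print('long');plan((465.6,-334,120,87.1))
n=press(-15,0);print('press');plan((*n,140,102.2));
E
```

```text
long
at [436.    5.3 111.2] theta 41.9 j1,6 [  22. -160.] F [ 0.6 -0.2 -6.6] w 42.9 t 28.35
az -45.2 in 7 | xyz cm [ -4.67 -33.73  -0.88] -> 9 rows of [-0.52 -3.75 -0.1 ]
press
at [436.    5.3 111.2] theta 41.9 j1,6 [  22. -160.] F [ 0.6 -0.2 -6.6] w 42.9 t 28.35
az -60.3 in 9 | xyz cm [-15.2    3.54  -2.88] -> 4 rows of [-3.8   0.89 -0.72]
```

Full (6.6 N). To the press.

Request:
send_rows --targets '[{"gripper":1,"x":0,"y":0,"z":-2.9,"ax":0,"ay":0,"az":-6.7},{"gripper":1,"x":0,"y":0,"z":0,"ax":0,"ay":0,"az":-6.7},{"gripper":1,"x":0,"y":0,"z":0,"ax":0,"ay":0,"az":-6.7},{"gripper":1,"x":0,"y":0,"z":0,"ax":0,"ay":0,"az":-6.7},{"gripper":1,"x":0,"y":0,"z":0,"ax":0,"ay":0,"az":-6.7}]'

```text
clock: 28.77
position: [433.6, 4.4, 136.9]
ee_rot: [0.124, 0.992, -0.001, -0.003]
contact_force: [0.0, 1.8, -5.4]
gripper_width: 43.1
grasp_force: 65.0
```

Request:
send_rows --targets '[{"gripper":1,"x":0,"y":0,"z":0,"ax":0,"ay":0,"az":-6.7},{"gripper":1,"x":0,"y":0,"z":0,"ax":0,"ay":0,"az":-6.7},{"gripper":1,"x":0,"y":0,"z":0,"ax":0,"ay":0,"az":-6.7},{"gripper":1,"x":0,"y":0,"z":0,"ax":0,"ay":0,"az":-6.7},{"gripper":1,"x":-3.8,"y":0.89,"z":0,"ax":0,"ay":0,"az":0}]'

```text
clock: 29.18
position: [460.2, 18.0, 134.8]
ee_rot: [-0.106, 0.994, -0.001, -0.009]
contact_force: [-1.2, -0.5, -5.7]
gripper_width: 43.2
grasp_force: 64.6
```

Request:
send_rows --targets '[{"gripper":1,"x":-3.8,"y":0.89,"z":0,"ax":0,"ay":0,"az":0},{"gripper":1,"x":-3.8,"y":0.89,"z":0,"ax":0,"ay":0,"az":0},{"gripper":1,"x":-3.8,"y":0.89,"z":0,"ax":0,"ay":0,"az":0},{"gripper":1,"x":0,"y":0,"z":3,"ax":0,"ay":0,"az":0},{"gripper":1,"x":0,"y":0,"z":3,"ax":0,"ay":0,"az":0}]'

```text
clock: 29.6
position: [578.6, 73.3, 76.9]
ee_rot: [-0.107, 0.994, 0.001, 0.0]
contact_force: [-0.6, -0.7, -7.3]
gripper_width: 43.2
grasp_force: 64.8
```

Request:
send_rows --targets '[{"gripper":1,"x":0,"y":0,"z":1,"ax":0,"ay":0,"az":0},{"gripper":1,"x":0,"y":0,"z":0,"ax":0,"ay":0,"az":0},{"gripper":1,"x":0,"y":0,"z":0,"ax":0,"ay":0,"az":0},{"gripper":1,"x":0,"y":0,"z":0,"ax":0,"ay":0,"az":0}]'

```text
clock: 29.93
position: [577.7, 72.0, 70.4]
ee_rot: [-0.107, 0.994, 0.0, 0.001]
contact_force: [-0.2, 0.3, -4.5]
gripper_width: 43.1
grasp_force: 64.7
```

```bash
python3 - <<'E'
from h import *
plan((*press(-13,0),34,102.2))
E
```

```text
at [577.7  72.   70.4] theta 102.3 j1,6 [  23. -101.] F [-0.2  0.3 -4.5] w 43.1 t 29.9333
az 0.1 in 1 | xyz cm [-0.13  0.01  3.64] -> 1 rows of [-0.13  0.01  3.64]
```

Request:
send_rows --targets '[{"gripper":1,"x":0,"y":0,"z":1.6,"ax":0,"ay":0,"az":0},{"gripper":1,"x":0,"y":0,"z":1.2,"ax":0,"ay":0,"az":0},{"gripper":1,"x":0,"y":0,"z":0.6,"ax":0,"ay":0,"az":0},{"gripper":1,"x":0,"y":0,"z":0,"ax":0,"ay":0,"az":0},{"gripper":1,"x":0,"y":0,"z":0,"ax":0,"ay":0,"az":0}]'

```text
clock: 30.35
position: [577.6, 72.1, 36.5]
ee_rot: [-0.107, 0.994, 0.0, 0.001]
contact_force: [0.7, 0.3, -5.6]
gripper_width: 42.7
grasp_force: 64.7
```

```bash
python3 - <<'E'
from h import *
nestcan();plan((*press(-13,0),33,102.2))
E
```

```text
can rel press 157 ((-20.669876098632812, 4.731166839599609), (28.537052154541016, 62.22615432739258), 0.31431064009666443) z 62.02459170852501
at [577.9  72.2  36.7] theta 102.3 j1,6 [  23. -101.] F [ 0.2  0.1 -4.6] w 42.7 t 30.4
az 0.1 in 1 | xyz cm [-0.11  0.    0.37] -> 1 rows of [-0.11  0.    0.37]
```

Request:
send_rows --targets '[{"gripper":1,"x":0,"y":0,"z":0.3,"ax":0,"ay":0,"az":0},{"gripper":1,"x":0,"y":0,"z":0.15,"ax":0,"ay":0,"az":0},{"gripper":1,"x":0,"y":0,"z":0,"ax":0,"ay":0,"az":0},{"gripper":1,"x":0,"y":0,"z":0,"ax":0,"ay":0,"az":0}]'

```text
clock: 30.73
position: [578.4, 72.4, 33.3]
ee_rot: [-0.107, 0.994, 0.0, 0.002]
contact_force: [-2.5, 0.5, 5.3]
gripper_width: 43.1
grasp_force: 66.1
```

Request:
send_rows --targets '[{"gripper":-0.4,"x":0,"y":0,"z":0,"ax":0,"ay":0,"az":0},{"gripper":-0.4,"x":0,"y":0,"z":0,"ax":0,"ay":0,"az":0},{"gripper":-0.4,"x":0,"y":0,"z":0,"ax":0,"ay":0,"az":0},{"gripper":-0.4,"x":0,"y":0,"z":-2,"ax":0,"ay":0,"az":0},{"gripper":-0.4,"x":0,"y":0,"z":-4,"ax":0,"ay":0,"az":0}]'

```text
clock: 31.15
position: [573.6, 70.8, 86.6]
ee_rot: [-0.106, 0.994, -0.001, -0.006]
contact_force: [0.3, 0.6, -0.6]
gripper_width: 59.8
grasp_force: 0.0
```

Request:
send_rows --targets '[{"gripper":-0.4,"x":0,"y":0,"z":-4,"ax":0,"ay":0,"az":0},{"gripper":1,"x":0,"y":0,"z":-4,"ax":0,"ay":0,"az":0},{"gripper":1,"x":0,"y":0,"z":-4,"ax":0,"ay":0,"az":0},{"gripper":1,"x":0,"y":0,"z":-1,"ax":0,"ay":0,"az":0},{"gripper":1,"x":0,"y":0,"z":0,"ax":0,"ay":0,"az":0}]'

```text
clock: 31.57
position: [579.2, 72.5, 225.7]
ee_rot: [-0.107, 0.994, 0.001, 0.005]
contact_force: [-0.3, 0.2, -0.4]
gripper_width: 11.7
grasp_force: 0.0
```

```bash
python3 - <<'E'
from h import *
nestcan();plan((*press(117,110),225,102.2))
E
```

```text
can rel press 294 ((-11.582459449768066, 0.12300491333007812), (45.590389251708984, 43.968807220458984), 89.22990417480469) z 59.89351739463143
at [577.6  72.2 222.6] theta 102.2 j1,6 [  23. -101.] F [ 0.4  0.4 -1.2] w 3.9 t 31.6167
az 0.0 in 1 | xyz cm [-13.14  10.99  -0.24] -> 5 rows of [-2.63  2.2  -0.05]
```

Request:
send_rows --targets '[{"gripper":1,"x":-2.63,"y":2.2,"z":0,"ax":0,"ay":0,"az":0},{"gripper":1,"x":-2.63,"y":2.2,"z":0,"ax":0,"ay":0,"az":0},{"gripper":1,"x":-2.63,"y":2.2,"z":0,"ax":0,"ay":0,"az":0},{"gripper":1,"x":-2.63,"y":2.2,"z":0,"ax":0,"ay":0,"az":0},{"gripper":1,"x":-2.63,"y":2.2,"z":0,"ax":0,"ay":0,"az":0}]'

```text
clock: 32.03
position: [682.1, 208.2, 217.9]
ee_rot: [-0.106, 0.994, -0.001, -0.002]
contact_force: [0.4, 0.3, 0.5]
gripper_width: -0.1
grasp_force: 0.0
```

Request:
send_rows --targets '[{"gripper":1,"x":0,"y":0,"z":3,"ax":0,"ay":0,"az":0},{"gripper":1,"x":0,"y":0,"z":3,"ax":0,"ay":0,"az":0},{"gripper":1,"x":0,"y":0,"z":2.6,"ax":0,"ay":0,"az":0},{"gripper":1,"x":0,"y":0,"z":0,"ax":0,"ay":0,"az":0},{"gripper":1,"x":0,"y":0,"z":0,"ax":0,"ay":0,"az":0}]'

```text
clock: 32.45
position: [680.7, 206.4, 131.2]
ee_rot: [-0.107, 0.994, -0.001, -0.003]
contact_force: [0.2, 0.7, -0.1]
gripper_width: -0.4
grasp_force: 0.0
```

```bash
python3 - <<'E'
from h import *
plan((*press(-8,110),134,102.2));nestcan('top')
E
```

```text
at [680.7 206.4 131.2] theta 102.2 j1,6 [  30. -108.] F [ 0.2  0.7 -0.1] w -0.4 t 32.45
az 0.0 in 1 | xyz cm [12.28  0.05 -0.28] -> 4 rows of [ 3.07  0.01 -0.07]
can rel press 265 ((-14.795341491699219, 1.1907157897949219), (43.76593780517578, 44.78005599975586), 89.72347259521484) z 59.41378578859599
```

Request:
send_rows --targets '[{"gripper":1,"x":2,"y":0,"z":0,"ax":0,"ay":0,"az":0},{"gripper":1,"x":2,"y":0,"z":0,"ax":0,"ay":0,"az":0},{"gripper":1,"x":2,"y":0,"z":0,"ax":0,"ay":0,"az":0},{"gripper":1,"x":2,"y":0,"z":0,"ax":0,"ay":0,"az":0},{"gripper":1,"x":2,"y":0,"z":0,"ax":0,"ay":0,"az":0}]'

```text
clock: 32.92
position: [588.5, 187.7, 140.0]
ee_rot: [-0.107, 0.994, 0.002, 0.007]
contact_force: [7.4, 2.1, -4.2]
gripper_width: 0.2
grasp_force: 3.1
```

Request:
send_rows --targets '[{"gripper":1,"x":1,"y":0,"z":0,"ax":0,"ay":0,"az":0},{"gripper":1,"x":0.8,"y":0,"z":0,"ax":0,"ay":0,"az":0},{"gripper":1,"x":0.4,"y":0,"z":0,"ax":0,"ay":0,"az":0},{"gripper":1,"x":0,"y":0,"z":0,"ax":0,"ay":0,"az":0},{"gripper":1,"x":0,"y":0,"z":0,"ax":0,"ay":0,"az":0}]'

```text
clock: 33.33
position: [566.9, 183.6, 138.3]
ee_rot: [-0.107, 0.994, 0.002, 0.006]
contact_force: [5.1, 1.9, -3.2]
gripper_width: 0.0
grasp_force: 3.0
```

Request:
send_rows --targets '[{"gripper":1,"x":0.3,"y":0,"z":0,"ax":0,"ay":0,"az":0},{"gripper":1,"x":0,"y":0,"z":0,"ax":0,"ay":0,"az":0},{"gripper":1,"x":0,"y":0,"z":0,"ax":0,"ay":0,"az":0}]'

```text
clock: 33.58
position: [564.2, 183.1, 138.0]
ee_rot: [-0.107, 0.994, 0.002, 0.006]
contact_force: [7.0, 2.9, -3.8]
gripper_width: 0.4
grasp_force: 3.4
```

Request:
send_rows --targets '[{"gripper":1,"x":0.3,"y":0,"z":0,"ax":0,"ay":0,"az":0},{"gripper":1,"x":0,"y":0,"z":0,"ax":0,"ay":0,"az":0},{"gripper":1,"x":0,"y":0,"z":0,"ax":0,"ay":0,"az":0}]'

```text
clock: 33.83
position: [561.9, 182.8, 137.9]
ee_rot: [-0.107, 0.994, 0.003, 0.007]
contact_force: [7.8, 2.8, -5.9]
gripper_width: 0.0
grasp_force: 4.1
```

Nearly there; a little more.

Request:
send_rows --targets '[{"gripper":1,"x":0.4,"y":0,"z":0,"ax":0,"ay":0,"az":0},{"gripper":1,"x":0,"y":0,"z":0,"ax":0,"ay":0,"az":0},{"gripper":1,"x":0.2,"y":0,"z":0,"ax":0,"ay":0,"az":0},{"gripper":1,"x":0,"y":0,"z":0,"ax":0,"ay":0,"az":0},{"gripper":1,"x":0,"y":0,"z":0,"ax":0,"ay":0,"az":0}]'

```text
clock: 34.25
position: [561.1, 182.9, 138.1]
ee_rot: [-0.108, 0.994, 0.004, 0.012]
contact_force: [21.9, 2.0, -14.8]
gripper_width: 0.1
grasp_force: 10.6
```

Request:
send_rows --targets '[{"gripper":1,"x":0,"y":0,"z":0,"ax":0,"ay":0,"az":0},{"gripper":1,"x":0,"y":0,"z":0,"ax":0,"ay":0,"az":0},{"gripper":1,"x":0,"y":0,"z":0,"ax":0,"ay":0,"az":0},{"gripper":1,"x":0,"y":0,"z":0,"ax":0,"ay":0,"az":0}]'

```text
clock: 34.58
position: [561.1, 182.9, 138.0]
ee_rot: [-0.107, 0.994, 0.004, 0.012]
contact_force: [21.4, 1.8, -15.2]
gripper_width: -0.0
grasp_force: 10.5
```

At the stop, held. Retreat, rise, return to the can.

Request:
send_rows --targets '[{"gripper":1,"x":-2.7,"y":0,"z":0,"ax":0,"ay":0,"az":0},{"gripper":1,"x":-2.7,"y":0,"z":0,"ax":0,"ay":0,"az":0},{"gripper":1,"x":-2.7,"y":0,"z":0,"ax":0,"ay":0,"az":0},{"gripper":1,"x":-2.7,"y":0,"z":0,"ax":0,"ay":0,"az":0},{"gripper":1,"x":-2.7,"y":0,"z":0,"ax":0,"ay":0,"az":0}]'

```text
clock: 35.0
position: [685.6, 208.0, 137.8]
ee_rot: [-0.107, 0.994, 0.001, 0.002]
contact_force: [0.6, 0.3, 0.9]
gripper_width: 0.2
grasp_force: 0.0
```

Request:
send_rows --targets '[{"gripper":1,"x":0,"y":0,"z":-3,"ax":0,"ay":0,"az":0},{"gripper":1,"x":0,"y":0,"z":-3,"ax":0,"ay":0,"az":0},{"gripper":1,"x":0,"y":0,"z":-3,"ax":0,"ay":0,"az":0},{"gripper":-0.5,"x":0,"y":0,"z":0,"ax":0,"ay":0,"az":0},{"gripper":-0.5,"x":0,"y":0,"z":0,"ax":0,"ay":0,"az":0}]'

```text
clock: 35.42
position: [684.8, 207.9, 230.4]
ee_rot: [-0.107, 0.994, 0.002, 0.005]
contact_force: [-0.2, 0.1, -0.3]
gripper_width: 23.2
grasp_force: 0.0
```

```bash
python3 - <<'E'
from h import *
nestcan();nestcan('top');plan((*press(-15,0.5),225,102.2))
P=world('side',cap('side')[1]);print(arm.boxes_of('side','lever_knob')[:1]);q=P[(P[...,2]>145)&(P[...,2]<185)&(P[...,1]>180)&(P[...,1]<215)&(P[...,0]>520)&(P[...,0]<670)];print('knob',len(q),q.mean(0) if len(q) else '')
E
```

```text
can rel press 297 ((-11.587564468383789, 0.42348670959472656), (47.05280303955078, 44.6504020690918), 88.60894012451172) z 59.818590695925764
can rel press 264 ((-14.992982864379883, 1.542562484741211), (44.48188018798828, 44.404090881347656), 89.77667999267578) z 59.29757965749263
at [683.  207.4 226. ] theta 102.2 j1,6 [  30. -108.] F [-0.1  0.4  0.1] w 38.3 t 35.5167
az 0.0 in 1 | xyz cm [ 13.22 -10.94   0.1 ] -> 5 rows of [ 2.64 -2.19  0.02]
[{'rect': [185.2, 243.7, 43.7, 47.6], 'score': 0.61}]
knob 152 [642.63834044 201.84840372 157.84212374]
```

Knob is back at (642,201). Fetch the can for bay 2.

Request:
send_rows --targets '[{"gripper":-0.5,"x":2.64,"y":-2.19,"z":0,"ax":0,"ay":0,"az":0},{"gripper":-0.5,"x":2.64,"y":-2.19,"z":0,"ax":0,"ay":0,"az":0},{"gripper":-0.5,"x":2.64,"y":-2.19,"z":0,"ax":0,"ay":0,"az":0},{"gripper":-0.5,"x":2.64,"y":-2.19,"z":0,"ax":0,"ay":0,"az":0},{"gripper":-0.5,"x":2.64,"y":-2.19,"z":0,"ax":0,"ay":0,"az":0}]'

```text
clock: 36.03
position: [575.6, 71.2, 223.8]
ee_rot: [-0.107, 0.994, -0.0, -0.001]
contact_force: [0.2, -0.9, 0.8]
gripper_width: 64.2
grasp_force: 0.0
```

Request:
send_rows --targets '[{"gripper":-0.5,"x":0,"y":0,"z":3.5,"ax":0,"ay":0,"az":0},{"gripper":-0.5,"x":0,"y":0,"z":3.5,"ax":0,"ay":0,"az":0},{"gripper":-0.5,"x":0,"y":0,"z":3.5,"ax":0,"ay":0,"az":0},{"gripper":-0.5,"x":0,"y":0,"z":3,"ax":0,"ay":0,"az":0},{"gripper":-0.5,"x":0,"y":0,"z":0,"ax":0,"ay":0,"az":0}]'

```text
clock: 36.45
position: [572.1, 70.8, 82.8]
ee_rot: [-0.106, 0.994, -0.001, -0.007]
contact_force: [-0.1, -0.7, -1.0]
gripper_width: 63.7
grasp_force: 0.0
```

Request:
send_rows --targets '[{"gripper":-0.5,"x":0,"y":0,"z":0,"ax":0,"ay":0,"az":0},{"gripper":-0.5,"x":0,"y":0,"z":0,"ax":0,"ay":0,"az":0}]'

```text
clock: 36.62
position: [578.5, 72.8, 91.2]
ee_rot: [-0.107, 0.994, -0.0, 0.001]
contact_force: [-0.3, 0.3, -0.5]
gripper_width: 64.1
grasp_force: 0.0
```

```bash
python3 - <<'E'
from h import *
plan((*press(-15,0.5),30,102.2))
E
```

```text
at [578.5  72.8  91.2] theta 102.3 j1,6 [  23. -101.] F [-0.3  0.3 -0.5] w 64.1 t 36.6167
az 0.1 in 1 | xyz cm [0.16 0.01 6.12] -> 2 rows of [0.08 0.   3.06]
```

Request:
send_rows --targets '[{"gripper":-0.5,"x":0.1,"y":0,"z":3,"ax":0,"ay":0,"az":0},{"gripper":-0.5,"x":0,"y":0,"z":2.2,"ax":0,"ay":0,"az":0},{"gripper":-0.5,"x":0,"y":0,"z":0.8,"ax":0,"ay":0,"az":0},{"gripper":-0.5,"x":0,"y":0,"z":0,"ax":0,"ay":0,"az":0},{"gripper":1,"x":0,"y":0,"z":0,"ax":0,"ay":0,"az":0}]'

```text
clock: 37.03
position: [577.7, 72.8, 31.4]
ee_rot: [-0.107, 0.994, 0.0, 0.001]
contact_force: [-0.0, 1.0, -0.0]
gripper_width: 53.4
grasp_force: 0.0
```

Request:
send_rows --targets '[{"gripper":1,"x":0,"y":0,"z":0,"ax":0,"ay":0,"az":0},{"gripper":1,"x":0,"y":0,"z":0,"ax":0,"ay":0,"az":0},{"gripper":1,"x":0,"y":0,"z":0,"ax":0,"ay":0,"az":0},{"gripper":1,"x":0,"y":0,"z":0,"ax":0,"ay":0,"az":0}]'

```text
clock: 37.37
position: [578.1, 72.8, 32.2]
ee_rot: [-0.107, 0.994, 0.0, 0.002]
contact_force: [-0.0, -0.2, 6.1]
gripper_width: 43.0
grasp_force: 63.7
```

Request:
send_rows --targets '[{"gripper":1,"x":0,"y":0,"z":-2.5,"ax":0,"ay":0,"az":0},{"gripper":1,"x":0,"y":0,"z":-3,"ax":0,"ay":0,"az":0},{"gripper":1,"x":0,"y":0,"z":-3,"ax":0,"ay":0,"az":0},{"gripper":1,"x":0,"y":0,"z":-2,"ax":0,"ay":0,"az":0},{"gripper":1,"x":0,"y":0,"z":0,"ax":0,"ay":0,"az":0}]'

```text
clock: 37.78
position: [578.6, 73.1, 139.3]
ee_rot: [-0.107, 0.994, 0.001, 0.005]
contact_force: [0.4, -0.1, -4.2]
gripper_width: 43.1
grasp_force: 63.5
```

```bash
python3 - <<'E'
from h import *
plan((651,-188.5,135,90))
E
```

```text
at [578.6  73.1 139.3] theta 102.3 j1,6 [  23. -101.] F [ 0.4 -0.1 -4.2] w 43.1 t 37.7833
az 12.3 in 2 | xyz cm [ -7.24 -26.16   0.43] -> 7 rows of [-1.03 -3.74  0.06]
```

Request:
send_rows --targets '[{"gripper":1,"x":0,"y":0,"z":0,"ax":0,"ay":0,"az":6.15},{"gripper":1,"x":0,"y":0,"z":0,"ax":0,"ay":0,"az":6.15},{"gripper":1,"x":-1.03,"y":-3.74,"z":0,"ax":0,"ay":0,"az":0},{"gripper":1,"x":-1.03,"y":-3.74,"z":0,"ax":0,"ay":0,"az":0},{"gripper":1,"x":-1.03,"y":-3.74,"z":0,"ax":0,"ay":0,"az":0}]'

```text
clock: 38.2
position: [605.4, -40.3, 132.0]
ee_rot: [-0.0, 1.0, 0.0, -0.002]
contact_force: [0.4, -0.2, -5.5]
gripper_width: 43.3
grasp_force: 63.7
```

Request:
send_rows --targets '[{"gripper":1,"x":-1.03,"y":-3.74,"z":0,"ax":0,"ay":0,"az":0},{"gripper":1,"x":-1.03,"y":-3.74,"z":0,"ax":0,"ay":0,"az":0},{"gripper":1,"x":-1.03,"y":-3.74,"z":0,"ax":0,"ay":0,"az":0},{"gripper":1,"x":-1.03,"y":-3.74,"z":0,"ax":0,"ay":0,"az":0},{"gripper":1,"x":0,"y":0,"z":1,"ax":0,"ay":0,"az":0}]'

```text
clock: 38.62
position: [649.2, -196.3, 123.4]
ee_rot: [0.004, 1.0, -0.001, 0.001]
contact_force: [1.3, 0.9, -5.4]
gripper_width: 43.2
grasp_force: 64.1
```

Request:
send_rows --targets '[{"gripper":1,"x":0,"y":0,"z":3,"ax":0,"ay":0,"az":0},{"gripper":1,"x":0,"y":0,"z":3,"ax":0,"ay":0,"az":0},{"gripper":1,"x":0,"y":0,"z":0,"ax":0,"ay":0,"az":0},{"gripper":1,"x":0,"y":0,"z":0,"ax":0,"ay":0,"az":0},{"gripper":1,"x":0,"y":0,"z":0,"ax":0,"ay":0,"az":0}]'

```text
clock: 39.03
position: [648.6, -189.5, 64.9]
ee_rot: [0.0, 1.0, -0.0, 0.0]
contact_force: [0.6, -0.2, -4.9]
gripper_width: 43.0
grasp_force: 64.1
```

```bash
python3 - <<'E'
from h import *
plan((651,-188.5,25,90))
E
```

```text
at [ 648.6 -189.5   64.9] theta 90.0 j1,6 [ -3. -87.] F [ 0.6 -0.2 -4.9] w 43.0 t 39.0333
az -0.0 in 1 | xyz cm [-0.24  0.1   3.99] -> 1 rows of [-0.24  0.1   3.99]
```

Request:
send_rows --targets '[{"gripper":1,"x":-0.2,"y":0.1,"z":2,"ax":0,"ay":0,"az":0},{"gripper":1,"x":0,"y":0,"z":1.3,"ax":0,"ay":0,"az":0},{"gripper":1,"x":0,"y":0,"z":0.5,"ax":0,"ay":0,"az":0},{"gripper":1,"x":0,"y":0,"z":0,"ax":0,"ay":0,"az":0},{"gripper":1,"x":0,"y":0,"z":0.2,"ax":0,"ay":0,"az":0}]'

```text
clock: 39.45
position: [650.8, -188.7, 25.7]
ee_rot: [0.0, 1.0, -0.0, 0.001]
contact_force: [0.0, -0.5, -5.0]
gripper_width: 42.9
grasp_force: 64.1
```

Request:
send_rows --targets '[{"gripper":1,"x":0,"y":0,"z":0.1,"ax":0,"ay":0,"az":0},{"gripper":1,"x":0,"y":0,"z":0,"ax":0,"ay":0,"az":0},{"gripper":1,"x":0,"y":0,"z":0,"ax":0,"ay":0,"az":0}]'

```text
clock: 39.7
position: [650.5, -188.7, 24.5]
ee_rot: [0.001, 1.0, -0.0, 0.001]
contact_force: [-0.5, 0.2, -5.5]
gripper_width: 42.9
grasp_force: 64.1
```

Request:
send_rows --targets '[{"gripper":-0.4,"x":0,"y":0,"z":0,"ax":0,"ay":0,"az":0},{"gripper":-0.4,"x":0,"y":0,"z":0,"ax":0,"ay":0,"az":0},{"gripper":-0.4,"x":0,"y":0,"z":0,"ax":0,"ay":0,"az":0},{"gripper":-0.4,"x":0,"y":0,"z":-2,"ax":0,"ay":0,"az":0},{"gripper":-0.5,"x":0,"y":0,"z":-4,"ax":0,"ay":0,"az":0}]'

```text
clock: 40.12
position: [646.9, -188.1, 79.6]
ee_rot: [0.001, 1.0, 0.001, -0.005]
contact_force: [0.8, -0.7, -0.0]
gripper_width: 63.9
grasp_force: 0.0
```

Request:
send_rows --targets '[{"gripper":-0.5,"x":0,"y":0,"z":-4,"ax":0,"ay":0,"az":0},{"gripper":-0.5,"x":0,"y":0,"z":0,"ax":0,"ay":0,"az":0},{"gripper":-0.5,"x":0,"y":0,"z":0,"ax":0,"ay":0,"az":0}]'

```text
clock: 40.37
position: [652.6, -188.9, 128.7]
ee_rot: [0.0, 1.0, -0.001, 0.005]
contact_force: [-0.7, 0.7, -1.0]
gripper_width: 64.1
grasp_force: 0.0
```

```bash
python3 - <<'E'
from h import *
im,d=cap('top','t7.png');[print(*b) for b in blobs(world('top',d),38,55)]
P=world('side',cap('side')[1]);[print('side',*b) for b in blobs(P,43,52,yr=(0,120),xr=(380,560))]
plan((427,89,110,80))
E
```

```text
[ 647. -110.] [44. 45.] 88.7 50.7 252 (309, 184)
[ 639. -188.] [44. 26.] 87.6 50.3 133 (337, 187)
[632.  98.] [59. 39.] 82.5 51.9 129 (236, 192)
[ 614. -340.] [45. 44.] 87.1 50.3 254 (394, 195)
[ 538. -336.] [43. 44.] 86.9 51.2 249 (394, 223)
[428.  96.] [31. 44.] 80.1 47.8 177 (234, 267)
side [430.  89.] [45. 43.] 80.1 48.0 332 (311, 289)
at [ 649.9 -188.5  124.1] theta 89.9 j1,6 [ -3. -88.] F [-0.2 -0.3 -0.4] w 63.7 t 40.4667
az 9.9 in 2 | xyz cm [26.77 23.46  1.41] -> 9 rows of [2.97 2.61 0.16]
```

Request:
send_rows --targets '[{"gripper":-0.5,"x":0,"y":0,"z":0,"ax":0,"ay":0,"az":4.9},{"gripper":-0.5,"x":0,"y":0,"z":0,"ax":0,"ay":0,"az":5},{"gripper":-0.5,"x":2.97,"y":2.61,"z":0,"ax":0,"ay":0,"az":0},{"gripper":-0.5,"x":2.97,"y":2.61,"z":0,"ax":0,"ay":0,"az":0},{"gripper":-0.5,"x":2.97,"y":2.61,"z":0,"ax":0,"ay":0,"az":0}]'

```text
clock: 40.88
position: [573.9, -95.7, 121.4]
ee_rot: [0.088, 0.996, -0.0, -0.002]
contact_force: [0.1, 1.0, 0.8]
gripper_width: 64.3
grasp_force: 0.0
```

Request:
send_rows --targets '[{"gripper":-0.5,"x":2.97,"y":2.61,"z":0,"ax":0,"ay":0,"az":0},{"gripper":-0.5,"x":2.97,"y":2.61,"z":0,"ax":0,"ay":0,"az":0},{"gripper":-0.5,"x":2.97,"y":2.61,"z":0,"ax":0,"ay":0,"az":0},{"gripper":-0.5,"x":2.97,"y":2.61,"z":0,"ax":0,"ay":0,"az":0},{"gripper":-0.5,"x":2.97,"y":2.61,"z":0,"ax":0,"ay":0,"az":0}]'

```text
clock: 41.3
position: [450.1, 58.8, 122.5]
ee_rot: [0.087, 0.996, -0.001, -0.001]
contact_force: [0.9, 1.2, 0.3]
gripper_width: 64.0
grasp_force: 0.0
```

Request:
send_rows --targets '[{"gripper":-0.5,"x":2.97,"y":2.61,"z":1,"ax":0,"ay":0,"az":0},{"gripper":-0.5,"x":0,"y":0,"z":2,"ax":0,"ay":0,"az":0},{"gripper":-0.5,"x":0,"y":0,"z":0,"ax":0,"ay":0,"az":0},{"gripper":-0.5,"x":0,"y":0,"z":0,"ax":0,"ay":0,"az":0},{"gripper":-0.5,"x":0,"y":0,"z":0,"ax":0,"ay":0,"az":0}]'

```text
clock: 41.72
position: [428.0, 88.6, 93.7]
ee_rot: [0.087, 0.996, -0.0, -0.0]
contact_force: [-0.3, -0.5, 0.5]
gripper_width: 64.3
grasp_force: 0.0
```

```bash
python3 - <<'E'
from h import *
im,d=cap('side','s8.png');P=world('side',d);[print('side',*b) for b in blobs(P,43,52,yr=(0,130),xr=(380,560))]
im2,d2=cap('top','t8.png');[print('top',*b) for b in blobs(world('top',d2),38,55)]
plan((427,89,20,80))
cv2.imwrite('pics/s8c.png',cv2.resize(im[200:340,260:410,::-1],None,fx=4,fy=4))
E
```

```text
side [430.  89.] [44. 43.] 80.0 47.8 297 (311, 289)
top [ 648. -188.] [44. 43.] 88.2 50.7 248 (337, 183)
top [ 647. -110.] [43. 44.] 88.4 50.7 251 (309, 184)
top [635. 135.] [45. 46.] 20.7 39.6 141 (220, 192)
top [628.  89.] [35. 40.] 11.1 52.4 118 (237, 193)
top [ 614. -340.] [44. 44.] 87.6 50.8 247 (394, 194)
top [ 538. -337.] [45. 44.] 87.9 50.7 258 (394, 223)
at [428.4  88.4  94.1] theta 79.9 j1,6 [  33. -133.] F [-0.   0.2 -0.2] w 63.8 t 41.8167
az -0.1 in 1 | xyz cm [0.15 0.03 7.41] -> 2 rows of [0.08 0.02 3.71]
```

View pics/s8c.png

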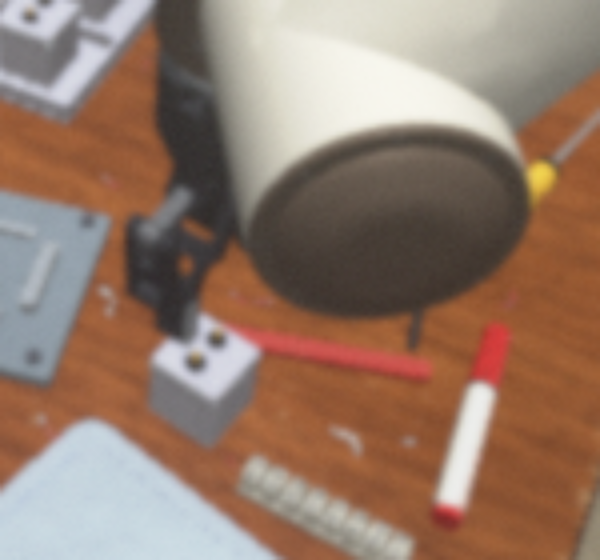

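The gripper stands over the last can (crop 205,375), and the pencil lies beside it unchanged. Grasp.

Request:
send_rows --targets '[{"gripper":-0.5,"x":0.1,"y":0,"z":3,"ax":0,"ay":0,"az":0},{"gripper":-0.5,"x":0,"y":0,"z":3,"ax":0,"ay":0,"az":0},{"gripper":-0.5,"x":0,"y":0,"z":1.4,"ax":0,"ay":0,"az":0},{"gripper":-0.5,"x":0,"y":0,"z":0,"ax":0,"ay":0,"az":0},{"gripper":1,"x":0,"y":0,"z":0,"ax":0,"ay":0,"az":0}]'

```text
clock: 42.23
position: [427.0, 88.5, 19.7]
ee_rot: [0.088, 0.996, -0.0, -0.0]
contact_force: [0.1, -0.9, 0.0]
gripper_width: 53.6
grasp_force: 0.0
```

Request:
send_rows --targets '[{"gripper":1,"x":0,"y":0,"z":0,"ax":0,"ay":0,"az":0},{"gripper":1,"x":0,"y":0,"z":0,"ax":0,"ay":0,"az":0},{"gripper":1,"x":0,"y":0,"z":0,"ax":0,"ay":0,"az":0},{"gripper":1,"x":0,"y":0,"z":0,"ax":0,"ay":0,"az":0}]'

```text
clock: 42.57
position: [427.3, 89.5, 20.8]
ee_rot: [0.087, 0.996, 0.001, 0.001]
contact_force: [0.8, -0.9, 3.9]
gripper_width: 43.1
grasp_force: 62.3
```

Request:
send_rows --targets '[{"gripper":1,"x":0,"y":0,"z":-3,"ax":0,"ay":0,"az":0},{"gripper":1,"x":0,"y":0,"z":-3,"ax":0,"ay":0,"az":0},{"gripper":1,"x":0,"y":0,"z":-3,"ax":0,"ay":0,"az":0},{"gripper":1,"x":0,"y":0,"z":-1,"ax":0,"ay":0,"az":0},{"gripper":1,"x":0,"y":0,"z":0,"ax":0,"ay":0,"az":0}]'

```text
clock: 42.98
position: [428.2, 90.3, 122.9]
ee_rot: [0.087, 0.996, 0.002, 0.003]
contact_force: [-0.1, -0.0, -2.1]
gripper_width: 43.2
grasp_force: 61.7
```

```bash
python3 - <<'E'
from h import *
plan((464,-334,120,87.1))
E
```

```text
at [428.2  90.3 122.9] theta 80.1 j1,6 [  33. -133.] F [-0.1 -0.  -2.1] w 43.2 t 42.9833
az -7.0 in 1 | xyz cm [ -5.73 -42.19   0.29] -> 11 rows of [-0.52 -3.84  0.03]
```

Request:
send_rows --targets '[{"gripper":1,"x":0,"y":0,"z":0,"ax":0,"ay":0,"az":-7},{"gripper":1,"x":-0.52,"y":-3.84,"z":0,"ax":0,"ay":0,"az":0},{"gripper":1,"x":-0.52,"y":-3.84,"z":0,"ax":0,"ay":0,"az":0},{"gripper":1,"x":-0.52,"y":-3.84,"z":0,"ax":0,"ay":0,"az":0},{"gripper":1,"x":-0.52,"y":-3.84,"z":0,"ax":0,"ay":0,"az":0}]'

```text
clock: 43.4
position: [438.1, -66.6, 118.6]
ee_rot: [0.025, 1.0, -0.0, -0.001]
contact_force: [1.3, 0.2, -1.5]
gripper_width: 42.9
grasp_force: 61.8
```

Request:
send_rows --targets '[{"gripper":1,"x":-0.52,"y":-3.84,"z":0,"ax":0,"ay":0,"az":0},{"gripper":1,"x":-0.52,"y":-3.84,"z":0,"ax":0,"ay":0,"az":0},{"gripper":1,"x":-0.52,"y":-3.84,"z":0,"ax":0,"ay":0,"az":0},{"gripper":1,"x":-0.52,"y":-3.84,"z":0,"ax":0,"ay":0,"az":0},{"gripper":1,"x":-0.52,"y":-3.84,"z":0,"ax":0,"ay":0,"az":0}]'

```text
clock: 43.82
position: [454.1, -260.0, 118.2]
ee_rot: [0.026, 1.0, 0.001, -0.001]
contact_force: [1.8, -0.4, 0.1]
gripper_width: 43.1
grasp_force: 61.8
```

Request:
send_rows --targets '[{"gripper":1,"x":-0.52,"y":-3.84,"z":0,"ax":0,"ay":0,"az":0},{"gripper":1,"x":-0.52,"y":-3.84,"z":0,"ax":0,"ay":0,"az":0},{"gripper":1,"x":0,"y":0,"z":3,"ax":0,"ay":0,"az":0},{"gripper":1,"x":0,"y":0,"z":2.5,"ax":0,"ay":0,"az":0},{"gripper":1,"x":0,"y":0,"z":0,"ax":0,"ay":0,"az":0}]'

```text
clock: 44.23
position: [456.7, -334.2, 58.1]
ee_rot: [0.028, 1.0, 0.003, -0.006]
contact_force: [-0.9, 1.1, -2.0]
gripper_width: 43.2
grasp_force: 61.8
```

Request:
send_rows --targets '[{"gripper":1,"x":0,"y":0,"z":0,"ax":0,"ay":0,"az":0},{"gripper":1,"x":0,"y":0,"z":0,"ax":0,"ay":0,"az":0}]'

```text
clock: 44.4
position: [462.2, -335.6, 65.1]
ee_rot: [0.025, 1.0, -0.0, 0.0]
contact_force: [1.1, -0.4, -1.1]
gripper_width: 42.9
grasp_force: 61.8
```

```bash
python3 - <<'E'
from h import *
plan((464,-334,26,87.1))
E
```

```text
at [ 462.2 -335.6   65.1] theta 87.1 j1,6 [-20. -73.] F [ 1.1 -0.4 -1.1] w 42.9 t 44.4
az 0.0 in 1 | xyz cm [-0.17  0.17  3.91] -> 1 rows of [-0.17  0.17  3.91]
```

Request:
send_rows --targets '[{"gripper":1,"x":-0.1,"y":0.1,"z":2,"ax":0,"ay":0,"az":0},{"gripper":1,"x":0,"y":0,"z":1.2,"ax":0,"ay":0,"az":0},{"gripper":1,"x":0,"y":0,"z":0.5,"ax":0,"ay":0,"az":0},{"gripper":1,"x":0,"y":0,"z":0.2,"ax":0,"ay":0,"az":0},{"gripper":1,"x":0,"y":0,"z":0,"ax":0,"ay":0,"az":0}]'

```text
clock: 44.82
position: [463.6, -334.6, 26.6]
ee_rot: [0.025, 1.0, -0.0, 0.001]
contact_force: [0.3, 0.2, -1.3]
gripper_width: 42.8
grasp_force: 61.9
```

Request:
send_rows --targets '[{"gripper":-0.4,"x":0,"y":0,"z":0,"ax":0,"ay":0,"az":0},{"gripper":-0.4,"x":0,"y":0,"z":0,"ax":0,"ay":0,"az":0},{"gripper":-0.4,"x":0,"y":0,"z":0,"ax":0,"ay":0,"az":0},{"gripper":-0.4,"x":0,"y":0,"z":-2,"ax":0,"ay":0,"az":0},{"gripper":-0.5,"x":0,"y":0,"z":-4,"ax":0,"ay":0,"az":0}]'

```text
clock: 45.23
position: [459.7, -333.2, 82.3]
ee_rot: [0.026, 1.0, 0.002, -0.005]
contact_force: [0.3, -0.2, 0.5]
gripper_width: 63.6
grasp_force: 0.0
```

Request:
send_rows --targets '[{"gripper":-0.5,"x":0,"y":0,"z":-4,"ax":0,"ay":0,"az":0},{"gripper":-0.5,"x":0,"y":0,"z":-2,"ax":0,"ay":0,"az":0},{"gripper":-0.5,"x":4,"y":0,"z":0,"ax":0,"ay":0,"az":0},{"gripper":-0.5,"x":4,"y":0,"z":0,"ax":0,"ay":0,"az":0},{"gripper":-0.5,"x":0,"y":0,"z":0,"ax":0,"ay":0,"az":0}]'

```text
clock: 45.65
position: [375.9, -328.4, 145.7]
ee_rot: [0.028, 1.0, 0.002, -0.002]
contact_force: [-1.4, 1.1, -1.1]
gripper_width: 64.0
grasp_force: 0.0
```

```bash
python3 - <<'E'
from h import *
print(arm.read_state()['position'])
im,d=cap('top','t9.png');P=world('top',d);[print(*b) for b in blobs(P,38,55)]
cv2.imwrite('pics/t9c.png',cv2.resize(im[155:320,140:420,::-1],None,fx=2.85,fy=2.85))
print(arm.boxes_of('top','pencil')[:2])
E
```

```text
[ 375.8738179  -328.40637876  145.71135609]
[ 648. -188.] [44. 44.] 88.7 50.4 249 (337, 183)
[ 647. -110.] [44. 44.] 89.1 50.5 262 (308, 184)
[629.  83.] [35. 28.] 12.2 52.6 116 (238, 193)
[630. 150.] [33. 63.] 55.6 40.1 108 (213, 194)
[ 614. -340.] [44. 44.] 88.9 50.6 259 (394, 195)
[ 538. -336.] [44. 44.] 87.3 50.9 245 (394, 223)
[ 464. -333.] [44. 42.] 85.0 51.2 178 (395, 248)
[{'rect': [255.0, 259.7, 17.9, 48.3], 'score': 0.68}, {'rect': [374.4, 179.7, 38.1, 81.4], 'score': 0.64}]
```

View pics/t9c.png

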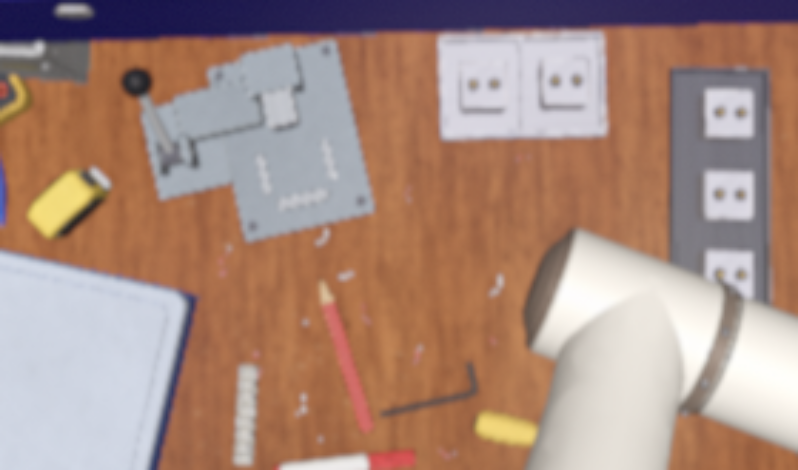

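Both full cans are in their bays (crop 483,87 and 565,82), and the three empties are in the long tray (728,112; 728,195; 728,270). The lever is at rest and the pencil has shifted by about 1–2 cm, under the limit.

```bash
python3 -c "
from bench import arm
print(arm.job_done())"
```

```text
the job is handed in; nothing more can be done
None
```

The job is handed in, with no verdict returned: both full cans were marked and stand one per bay in the two-bay tray, the three empties are in the long tray, the lever is back at rest, and the pencil ended about 1–2 cm from its start when a can was knocked against it.

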